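# Fetch the soap stamp from behind on a crowded hook and stamp the soap

## Task

The wooden soap stamp hangs at the back of the crowded hook: move the brush and the foot file in front of it over to the spare hook and leave both hanging there. Then take the stamp down, set it face-down in the middle of the soap bar with its long side along the bar, press straight down with about 12 newtons for a second (never more than 20), and leave it standing there by itself. Leave the other things on the ledge where they are.

Things in the scene. Friction and masses are not known exactly. Their poses are not given: they have to be found in the camera images.
- hook_full: Steel hook stand, fixed (sizes in mm). Origin: centre of foot's underside. Foot 96 diameter x 12, post 16 diameter at the origin. A level arm, flat bar 9 wide x 8 thick, upper face 200 above the ledge, runs along its -x to x = -128; there a lip (x -124 to -128) rises 9: lift things about 14 to pass. Crowded: stamp innermost, brush and file further out in either order, 35 apart.
- hook_spare: Steel hook stand, fixed (sizes in mm). Origin: centre of foot's underside. Foot 96 diameter x 12, post 16 diameter at the origin. A level arm, flat bar 9 wide x 8 thick, upper face 200 above the ledge, runs along its -x to x = -128; there a lip (x -124 to -128) rises 9: lift things about 14 to pass. The spare one, empty at the start.
- stamp: The soap stamp, wood, about 0.16 kg. Origin: centre of its underside, which is the flat stamping face, z up. Block 52 long (y) x 32 (x) x 20 high, a neck to 36, the slotted handle from 36 to 82 above the face. 
- stamp_eye (a point): The middle of the upper edge of the stamp's slot, 74 above the face. Flat handle 40 (y) x 12 (x) x 46 high, slot 24 wide x 28 high through it along x, 8 of wood above it, 10 below. Hung: upright, slot edge on the arm, x along the arm. Best held by its two outer edges, 40 apart, fingers astride the arm.
- brush: A two-sided nail brush, about 0.11 kg. Origin: centre of its underside, z up. Head 44 wide (y) x 26 thick over the bristles (x) x 52 high, a neck to 64, the slotted handle from 64 to 110. 
- brush_eye (a point): The middle of the upper edge of the brush's slot, 102 above its underside. Flat handle 40 (y) x 12 (x) x 46 high, slot 24 wide x 28 high through it along x, 8 of wood above it, 10 below. Hung: upright, slot edge on the arm, x along the arm. Best held by its two outer edges, 40 apart, fingers astride the arm.
- file: A foot file, about 0.14 kg: a grey pumice paddle 54 wide (y) x 14 thick (x) x 60 high, a neck to 72, the slotted wooden handle from 72 to 118. Origin: centre of its underside, z up. 
- file_eye (a point): The middle of the upper edge of the file's slot, 110 above its underside. Flat handle 40 (y) x 12 (x) x 46 high, slot 24 wide x 28 high through it along x, 8 of wood above it, 10 below. Hung: upright, slot edge on the arm, x along the arm. Best held by its two outer edges, 40 apart, fingers astride the arm.
- dish: The white ceramic soap dish, fixed, 130 (x) x 92 (y), rim 22 high. Origin: centre of its underside.
- soap_top (a point): The centre of the soap bar's flat upper face, about 46 above the ledge; axes as the dish. The cream-coloured bar, 90 (x) x 60 (y) x 32 high, lies in the dish on rubber pads that yield a little, by an unstated amount, under load.
- soap: The soap bar itself; origin at the centre of its underside, long side along x. It cannot slide or turn in the dish.
- perfume: Bystander: square amber glass perfume bottle 45 x 45, 111 high with its round stopper. Origin: centre of its underside.
- tweezers: Bystander: steel tweezers, 95 long (x), 8 high, lying flat. Origin: centre of the underside.
- floss: Bystander: closed white floss case 52 x 42 x 21. Origin: centre of its underside.
- jar: Bystander: glass jar 68 diameter, 85 high. Origin: centre of its underside.
- cup: Bystander: white ceramic cup, 72 diameter, 95 high. Origin: centre of its underside.
- pumice: Bystander: round pumice stone 72 diameter, 28 high. Origin: centre of its underside.
There are look-alikes about, which are no part of the job. Leave any purple look-alike of the file alone.

How it is judged:
By the outcome, as a careful person would: the job done as asked, in the order asked, and still so for the second after the job is handed in, with the robot touching nothing.
It also fails if it takes over 72 s, if anything falls off the work surface, if the arm or the gripper's body presses on something with over 40 N, if the wrist force passes 120 N, or if a joint passes its speed limit or range.

## Robot

A 6-joint arm with a two-finger parallel gripper is mounted at the origin on the work surface. World frame = base frame: x ahead of the robot, y to its left, z up, the work surface at z = 0. Lengths are in m, angles in rad, forces in N, time in s.
With the tool pointing down it reaches from about 0.375 to 0.9 m from the base axis. Payload 3.1 kg.
Tool frame: the origin (TCP) lies on the centre line of the jaws, within the pads' length; the fingertips stand manip.finger_overhang ahead of it and the grasp point (between the pads) lies 11 mm behind it (manip.finger_overhang is the distance from the TCP to the fingertips, in m); y points along the fingers, z is the direction in which the jaws open and shut, and the axes are right-handed (so a half turn about y gives the same grasp; the last joint's range is limited). The gripper opens to 85 mm and grips with 20 to 120 N. Pads are 22 mm wide; open, the fingers measure 114 mm over their backs; the gripper's body (76 mm by 85 mm) begins 54 mm behind the grasp point. The pads swing forward as they close: fully open they stand 13 mm farther back than shut.
Start: joints at [1.121, 0.527, 1.433, -0, 1.181, -0.178], TCP at [0.168, 0.602, 0.239] pointing down, gripper open.
Joint ranges: [-3.08, 3.08], [-0.75, 2.2], [0.22, 2.44], [-1.43, 4.57], [0, 2.65], [-2.85, 2.85]. Speed limits (rad/s): [2.79, 2.79, 3.14, 3.14, 3.14, 3.14].

## Interface

Orientations are given as a unit quaternion [x, y, z, w].
In Python, from station import manip gives the robot as it stands.
- The arm moves only by the tool send_rows, never from a script. Its argument "plan" is a list of rows, each an object with "linear": the shift along the tool's x, y, z in units of 30 mm (1.0 is 30 mm), a list of three; "roll": the turn about the tool's y in units of 6 degrees (1.0 is 6 degrees). In form: [{"linear": [tx, ty, tz], "roll": roll}, ...]. A call has exactly 5 rows; each row shifts and turns the commanded pose from where the row before left it, along the tool's axes as they then stand; what a row does not reach is not made up. A row lasts 1/8 s, in which the tool goes at most 62.5 mm and 10.7 degrees, less where a joint would pass 70% of its speed; a pose out of reach is approached as far as the arm can. A call is refused whole if a number of a shift passes 1 or a number of a turn 1, either way. A call with a gripper value outside its range is refused whole. "claw" is the finger opening in mm, from 0 to 85.4, set as the call begins (left out, the last holds). The fingers move at their own pace and stop on an object; "force" is the grip in N (left out, the last holds). Time passes only in rows, so rows that do not move let the fingers close, or fill a call up. It gives the time, the measured TCP pose, the force and the opening at its end, in the units of the state.
- manip.sense(): the state, without advancing time (a new reading comes with each control period).
- manip.snapshot(name): name is "scene" or "top" or "wrist"; returns the picture (420x560x3 uint8, blue, green, red); there is no depth.
- manip.get_calibration(name): a dict with "fovy" (degrees; the focal length in pixels is half the picture's height over the tangent of half this angle, whatever the lens; pixels are square), "cx", "cy" (the principal point, pixels), "k1" (the pictures are not rectified: a ray, as slopes to the right and down, at radius r is drawn at 1 + k1 r^2 times it, then the intrinsics apply), "cam_to_world" (4x4, takes a point from camera to world coordinates); the wrist camera has in their place "tool_from_camera" (4x4, takes a point from camera to tool coordinates, whose origin is the TCP and whose axes are the tool frame's). Camera axes: x right, y down, z forward; pixel columns grow to the right and rows downward; lengths in m; the calibration is good to about 2 mm. A picture is of the moment at which its call begins: read the wrist's pose just before it. get_calibration takes no time and is no camera call.
- manip.sign_off(): hands the job in, once; it reports no verdict.
Trained networks look in the newest picture that a camera, given by its name, has taken for a name from the list of things; names that differ only in an ending like _2 or _b are one class to them, and where a whole thing is asked for, a point or a joint stands for the part that bears it (a point fixed in the world has none). Each returns a list of dicts, best first, with "p" (0 to 1); they miss things now and then, are a little off and sometimes report something else, mostly with a low value. They report only what shows in the picture. A call takes as long as a camera call. They do not tell look-alikes from the thing itself.
- manip.look_for(camera, query): "extent" ([left, top, right, bottom] in pixels, round what is visible of it).
The state is a dict: "t": time; "q": joint angles; "qd": joint speeds; "tau": joint torques, N m; "tcp_pos": TCP position; "tool_rot": TCP orientation; "force": force on the tool from outside, world axes, zero at the start; "ft_torque": the same for the moment, N m; "finger_gap": opening from 0.0 (shut) to 1.0 (fully open).
Only numpy, scipy, OpenCV 4.12 (cv2) and the standard library are available. Lean on these libraries where they do the work, as an engineer would, in place of code of your own. Each camera call takes 0.05 s, during which the arm holds its last target.

## Working session

There is one attempt and no reset: what is moved stays moved. The work goes in short steps, Python scripts to look and compute and a tool call to move; the robot and the scene stay as the last step left them, time stands still between calls to the robot, and variables do not carry over. Pictures are saved under pics/ and viewed, and the job is handed in when it is done.

Besides the shell and the picture viewer there is one more tool, called after "Emit:" as name(argument=value, ...) on one line, values as JSON. send_rows: Moves the arm, as the interface text tells. Its arguments: {"type":"object","properties":{"plan":{"type":"array"},"claw":{"type":"number"},"force":{"type":"number"}},"required":["plan"]}

```bash
ls; mkdir -p pics
python3 - <<'E'
from station import manip
import cv2,numpy as np
s=manip.sense();print(s)
print(manip.finger_overhang)
for n in ["scene","top","wrist"]:
    im=manip.snapshot(n);cv2.imwrite(f"pics/{n}0.png",im)
    print(n,manip.get_calibration(n))
    for q in ["hook_full","hook_spare","stamp","brush","file","dish","soap"] if n!="wrist" else []:
        print(q,[(np.round(d["extent"]).tolist(),round(d["p"],2)) for d in manip.look_for(n,q)][:4])
E
```

```text
pics
{'t': 0.0, 'q': array([ 1.12049062e+00,  5.28470394e-01,  1.43390687e+00, -3.61949293e-05,
        1.18141960e+00, -1.78522980e-01]), 'qd': array([-0.00223329,  0.00160071,  0.0004364 ,  0.00123188,  0.00179813,
       -0.0008455 ]), 'tau': array([-5.68580672e-04, -4.42350841e+01, -1.78023291e+01, -3.24299326e-04,
        8.51949735e-03,  1.66596055e-05]), 'tcp_pos': array([0.1674621 , 0.60141152, 0.23832957]), 'tool_rot': array([ 0.70133294, -0.09601911,  0.0955596 , -0.69984341]), 'force': array([-0.25360354,  0.06859672,  0.3564183 ]), 'ft_torque': array([ 0.02745603, -0.02359519, -0.00689047]), 'finger_gap': 0.999081606570191}
0.008
scene {'fovy': 48.24733823115628, 'cx': 280.8204947553644, 'cy': 213.45819738963343, 'k1': 0.015513490566904795, 'cam_to_world': array([[ 0.28125226,  0.73861405, -0.61265524,  1.35314438],
       [ 0.95959442, -0.22225483,  0.17257269, -0.19283691],
       [-0.00870097, -0.63643701, -0.7712796 ,  1.18214836],
       [ 0.        ,  0.        ,  0.        ,  1.        ]])}
hook_full [([333.0, 182.0, 368.0, 268.0], 0.85), ([114.0, 206.0, 138.0, 241
[... 1170 characters left out ...]
, 416.0, 216.0], 0.44), ([186.0, 174.0, 207.0, 191.0], 0.39)]
dish [([284.0, 190.0, 326.0, 244.0], 0.86), ([189.0, 190.0, 212.0, 205.0], 0.71), ([184.0, 145.0, 223.0, 203.0], 0.38)]
soap [([292.0, 200.0, 317.0, 236.0], 0.89)]
wrist {'fovy': 62.85494026649772, 'cx': 282.4217439956759, 'cy': 208.91640300602353, 'k1': -0.08839951746059958, 'tool_from_camera': array([[-5.60762959e-04,  9.61728955e-01,  2.74002011e-01,
        -7.02493578e-02],
       [ 7.19629034e-05, -2.74002014e-01,  9.61729115e-01,
        -1.35460672e-01],
       [ 9.99999840e-01,  5.59020045e-04,  8.44413723e-05,
         4.25608178e-04],
       [ 0.00000000e+00,  0.00000000e+00,  0.00000000e+00,
         1.00000000e+00]])}
```

Run:
```python
import cv2
a=cv2.imread("pics/scene0.png");cv2.imwrite("pics/scene0b.png",cv2.resize(a[150:330,90:410],(800,450),interpolation=cv2.INTER_CUBIC))
a=cv2.imread("pics/top0.png");cv2.imwrite("pics/top0b.png",cv2.resize(a[110:310,150:450],(800,533),interpolation=cv2.INTER_CUBIC))
```

```text
(no output)
```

View pics/scene0b.png

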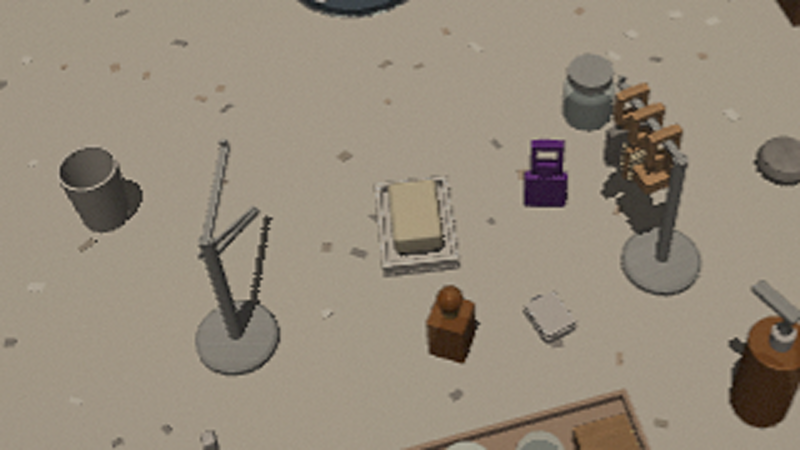

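View pics/top0b.png

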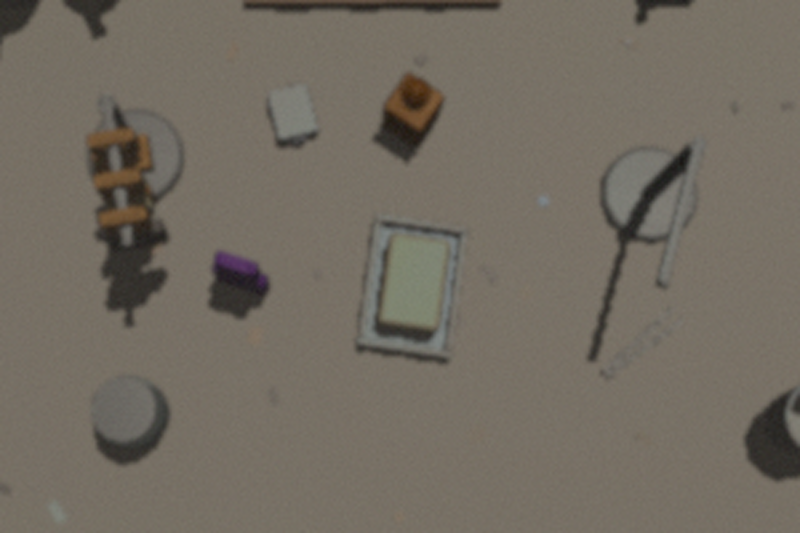

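View pics/wrist0.png

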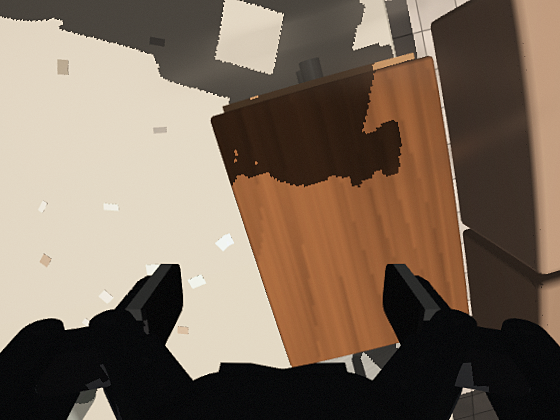

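View pics/top0.png

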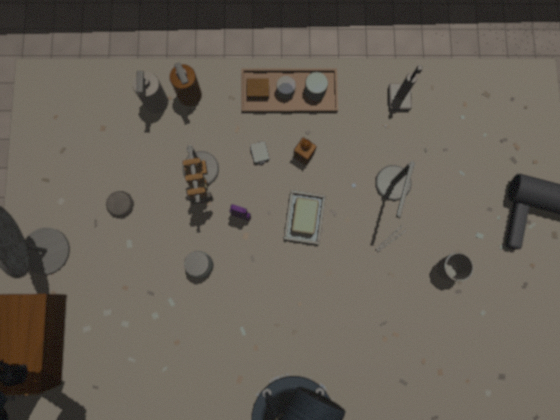

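```bash
cat > h.py <<'E'
from station import manip
import cv2,numpy as np
from scipy.spatial.transform import Rotation as R
def cal(n,s=None):
    c=manip.get_calibration(n);f=210/np.tan(np.radians(c["fovy"]/2))
    if n=="wrist":
        s=s or manip.sense();T=np.eye(4);T[:3,:3]=R.from_quat(s["tool_rot"]).as_matrix();T[:3,3]=s["tcp_pos"];M=T@c["tool_from_camera"]
    else:M=c["cam_to_world"]
    return f,c["cx"],c["cy"],c["k1"],M
def onz(C,px,z):
    f,cx,cy,k,M=C;d=np.array([(px[0]-cx)/f,(px[1]-cy)/f]);u=d.copy()
    for _ in range(20):u=d/(1+k*(u@u))
    r=M[:3,:3]@np.array([*u,1]);o=M[:3,3];return o+r*(z-o[2])/r[2]
def proj(C,p):
    f,cx,cy,k,M=C;q=np.linalg.inv(M)@np.array([*p,1]);u=q[:2]/q[2];u=u*(1+k*(u@u));return np.array([f*u[0]+cx,f*u[1]+cy])
E
python3 - <<'E'
from h import *
np.set_printoptions(precision=4,suppress=True)
s=manip.sense();print(R.from_quat(s["tool_rot"]).as_matrix())
C=cal("top")
def cr(x,y):return (x/2.6667+150,y/2.6667+110)
for n,p,z in [("fpost",cr(105,98),.2),("ftip",cr(127,243),.2),("ffoot",cr(137,155),.012),("spost",cr(698,142),.2),("stip",cr(662,285),.2),("sfoot",cr(648,195),.012),
 ("h1",cr(110,137),.208),("h2",cr(118,178),.208),("h3",cr(123,215),.208),("soap",cr(416,280),.046),("dish0",cr(377,218),.022),("d1",cr(464,232),.022),("d2",cr(447,358),.022),("d3",cr(358,347),.022)]:print(n,onz(C,p,z))
E
```

```text
[[ 0.9633  0.      0.2685]
 [-0.2685  0.0001  0.9633]
 [ 0.     -1.      0.0001]]
fpost [0.6384 0.2369 0.2   ]
ftip [0.5115 0.2159 0.2   ]
ffoot [0.6344 0.2337 0.012 ]
spost [ 0.5967 -0.2735  0.2   ]
stip [ 0.4722 -0.2363  0.2   ]
sfoot [ 0.5908 -0.2717  0.012 ]
h1 [0.6017 0.2307 0.208 ]
h2 [0.566  0.2233 0.208 ]
h3 [0.534  0.2185 0.208 ]
soap [ 0.502  -0.0378  0.046 ]
dish0 [ 0.5673 -0.0023  0.022 ]
d1 [ 0.5528 -0.0871  0.022 ]
d2 [ 0.4297 -0.0678  0.022 ]
d3 [0.441  0.0176 0.022 ]
```

```bash
cat >> h.py <<'E'
def yaw(s):
    m=R.from_quat(s["tool_rot"]).as_matrix();return np.degrees(np.arctan2(m[1,0],m[0,0]))
def plan(wps,vmax=1.0,start=None):
    "wps: list of (x,y,z,yawdeg[,vmax])"
    s=manip.sense();p=np.array(s["tcp_pos"]);y=yaw(s);rows=[]
    for w in wps:
        v=w[4] if len(w)>4 else vmax
        t=np.array(w[:3]);dy=w[3]-y
        for n in range(1,60):
            q=p.copy();a=y;rs=[];ok=True
            for i in range(n):
                st=(t-q)/(n-i);A=np.radians(a)
                X=np.array([np.cos(A),np.sin(A),0]);Y=np.array([0,0,-1]);Z=np.cross(X,Y)
                l=np.round([st@X/.03,st@Y/.03,st@Z/.03],2);r=round(-(w[3]-a)/(n-i)/6,2)
                if max(abs(l))>v or abs(r)>1:ok=False;break
                q=q+.03*(l[0]*X+l[1]*Y+l[2]*Z);a-=r*6;rs.append((l.tolist(),r))
            if ok:break
        rows+=rs;p=q;y=a
    for i,r in enumerate(rows):
        if i%5==0 and i:print()
        print('{"linear":%s,"roll":%s}'%(str([x+0. for x in r[0]]),r[1]+0.),end=', ')
    print("\n",len(rows))
def st():
    s=manip.sense();print("t",round(s["t"],2),"p",np.round(s["tcp_pos"],4),"yaw",round(yaw(s),2),"F",np.round(s["force"],2),"gap",round(s["finger_gap"]*85.4,1));return s
E
python3 -c "
from h import *
plan([(.2,.52,.30,-10),(.45,.205,.30,9.4)],1)"
```

```text
{"linear":[0.59, -0.67, -0.78],"roll":-0.31}, {"linear":[0.56, -0.68, -0.8],"roll":-0.31}, {"linear":[0.54, -0.67, -0.82],"roll":-0.31}, {"linear":[0.84, 0.0, -0.74],"roll":-0.27}, {"linear":[0.81, 0.0, -0.76],"roll":-0.27}, 
{"linear":[0.79, 0.0, -0.79],"roll":-0.27}, {"linear":[0.77, 0.0, -0.81],"roll":-0.27}, {"linear":[0.75, 0.0, -0.83],"roll":-0.27}, {"linear":[0.72, 0.0, -0.85],"roll":-0.27}, {"linear":[0.7, 0.0, -0.87],"roll":-0.27}, 
{"linear":[0.67, 0.0, -0.89],"roll":-0.27}, {"linear":[0.65, 0.0, -0.91],"roll":-0.27}, {"linear":[0.62, 0.0, -0.93],"roll":-0.27}, {"linear":[0.6, 0.0, -0.95],"roll":-0.27}, {"linear":[0.57, 0.0, -0.96],"roll":-0.26}, 
 15
```

Emit:
send_rows(plan=[{"linear": [0.59, -0.67, -0.78], "roll": -0.31}, {"linear": [0.56, -0.68, -0.8], "roll": -0.31}, {"linear": [0.54, -0.67, -0.82], "roll": -0.31}, {"linear": [0.84, 0, -0.74], "roll": -0.27}, {"linear": [0.81, 0, -0.76], "roll": -0.27}])

```text
t: 1.48
tcp_pos: [0.2422, 0.467, 0.3005]
tool_rot: [-0.706, 0.041, -0.041, 0.706]
force: [0.8, -0.0, 0.6]
finger_gap: 0.999
```

Emit:
send_rows(plan=[{"linear": [0.79, 0, -0.79], "roll": -0.27}, {"linear": [0.77, 0, -0.81], "roll": -0.27}, {"linear": [0.75, 0, -0.83], "roll": -0.27}, {"linear": [0.72, 0, -0.85], "roll": -0.27}, {"linear": [0.7, 0, -0.87], "roll": -0.27}])

```text
t: 2.1
tcp_pos: [0.3464, 0.3356, 0.3001]
tool_rot: [-0.707, -0.009, 0.008, 0.707]
force: [-0.5, 1.1, 0.6]
finger_gap: 1.002
```

Emit:
send_rows(plan=[{"linear": [0.67, 0, -0.89], "roll": -0.27}, {"linear": [0.65, 0, -0.91], "roll": -0.27}, {"linear": [0.62, 0, -0.93], "roll": -0.27}, {"linear": [0.6, 0, -0.95], "roll": -0.27}, {"linear": [0.57, 0, -0.96], "roll": -0.26}])

```text
t: 2.72
tcp_pos: [0.4507, 0.2042, 0.3001]
tool_rot: [-0.705, -0.058, 0.058, 0.705]
force: [0.1, 0.2, 0.1]
finger_gap: 0.997
```

Run:
```python
from h import *
s=st();im=manip.snapshot("wrist");cv2.imwrite("pics/w1.png",im)
for q in ["brush","file","stamp"]:print(q,[(np.round(d["extent"]).tolist(),round(d["p"],2)) for d in manip.look_for("wrist",q)][:4])
```

```text
t 2.73 p [0.4507 0.2042 0.3001] yaw 9.43 F [0.13 0.24 0.09] gap 85.1
brush [([259.0, 304.0, 308.0, 364.0], 0.76)]
file [([179.0, 189.0, 238.0, 244.0], 0.85), ([255.0, 256.0, 313.0, 326.0], 0.77)]
stamp [([258.0, 328.0, 313.0, 366.0], 0.89), ([286.0, 82.0, 351.0, 150.0], 0.21)]
```

View pics/w1.png

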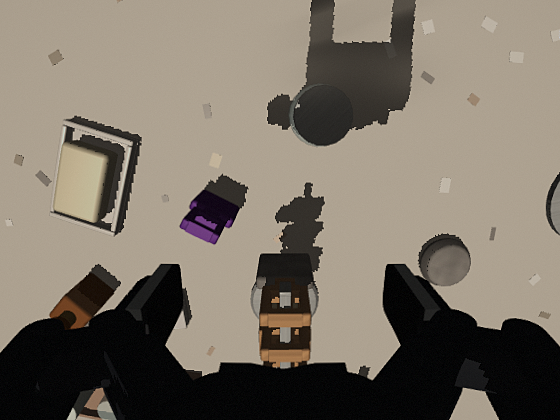

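Emit:
send_rows(plan=[{"linear": [-0.7, 0, 0], "roll": 0}, {"linear": [-0.7, 0, 0], "roll": 0}, {"linear": [-0.6, 0, 0], "roll": 0}, {"linear": [0, 0, 0], "roll": 0}, {"linear": [0, 0, 0], "roll": 0}])

```text
t: 3.55
tcp_pos: [0.3915, 0.1957, 0.3003]
tool_rot: [-0.705, -0.059, 0.057, 0.705]
force: [0.2, 0.7, 0.0]
finger_gap: 0.998
```

Run:
```python
from h import *
s=st();im=manip.snapshot("wrist");cv2.imwrite("pics/w2.png",im)
for q in ["hook_full","brush","file","stamp"]:print(q,[(np.round(d["extent"]).tolist(),round(d["p"],2)) for d in manip.look_for("wrist",q)][:4])
cv2.imwrite("pics/w2b.png",cv2.resize(im[160:400,200:400],(500,600),interpolation=cv2.INTER_CUBIC))
```

```text
t 3.55 p [0.3915 0.1957 0.3003] yaw 9.41 F [0.22 0.73 0.02] gap 85.2
hook_full [([252.0, 318.0, 315.0, 371.0], 0.88)]
brush [([271.0, 358.0, 294.0, 368.0], 0.5)]
file [([183.0, 232.0, 240.0, 296.0], 0.98), ([256.0, 305.0, 311.0, 366.0], 0.92), ([426.0, 277.0, 462.0, 310.0], 0.15)]
stamp [([58.0, 182.0, 121.0, 267.0], 0.44)]
```

View pics/w2b.png

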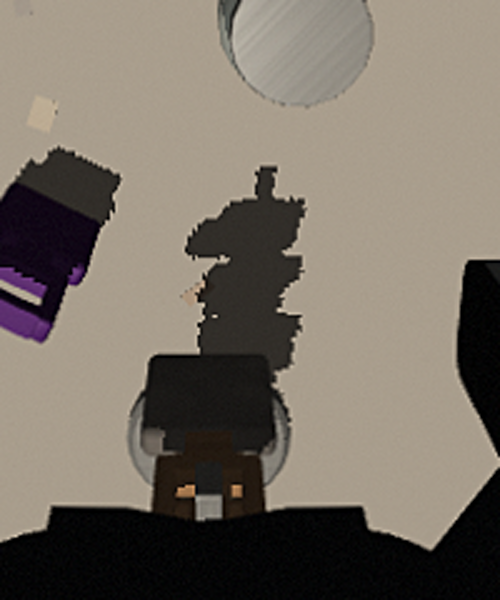

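```bash
python3 -c "
from h import *
plan([(.42,.20,.36,9.4),(.57,.224,.36,9.4)],1)"
```

```text
{"linear":[0.32, -0.67, 0.0],"roll":0.0}, {"linear":[0.32, -0.67, 0.0],"roll":0.0}, {"linear":[0.33, -0.67, 0.0],"roll":0.0}, {"linear":[0.84, 0.0, 0.0],"roll":0.0}, {"linear":[0.84, 0.0, -0.01],"roll":0.0}, 
{"linear":[0.85, 0.0, 0.0],"roll":0.0}, {"linear":[0.84, 0.0, -0.01],"roll":0.0}, {"linear":[0.85, 0.0, 0.0],"roll":0.0}, {"linear":[0.84, 0.0, -0.01],"roll":0.0}, 
 9
```

Emit:
send_rows(plan=[{"linear": [0.32, -0.67, 0], "roll": 0}, {"linear": [0.32, -0.67, 0], "roll": 0}, {"linear": [0.33, -0.67, 0], "roll": 0}, {"linear": [0.84, 0, 0], "roll": 0}, {"linear": [0.84, 0, 0], "roll": 0}])

```text
t: 4.42
tcp_pos: [0.4702, 0.2084, 0.3605]
tool_rot: [-0.705, -0.058, 0.058, 0.705]
force: [0.5, -0.5, 0.6]
finger_gap: 0.998
```

Emit:
send_rows(plan=[{"linear": [0.84, 0, 0], "roll": 0}, {"linear": [0.84, 0, 0], "roll": 0}, {"linear": [0.84, 0, 0], "roll": 0}, {"linear": [0.84, 0, 0], "roll": 0}, {"linear": [0, 0, 0], "roll": 0}])

```text
t: 5.05
tcp_pos: [0.5702, 0.2246, 0.3592]
tool_rot: [0.705, 0.057, -0.058, -0.705]
force: [-0.9, -0.4, -0.5]
finger_gap: 1.001
```

Run:
```python
from h import *
s=st();im=manip.snapshot("wrist");cv2.imwrite("pics/w3.png",im)
for q in ["hook_full","brush","file","stamp"]:print(q,[(np.round(d["extent"]).tolist(),round(d["p"],2)) for d in manip.look_for("wrist",q)][:4])
cv2.imwrite("pics/w3b.png",cv2.resize(im[80:380,160:400],(480,600),interpolation=cv2.INTER_CUBIC))
```

```text
t 5.05 p [0.5702 0.2246 0.3592] yaw 9.34 F [-0.89 -0.42 -0.5 ] gap 85.4
hook_full [([256.0, 120.0, 319.0, 271.0], 0.62)]
brush [([261.0, 162.0, 306.0, 200.0], 0.8)]
file [([185.0, 91.0, 241.0, 121.0], 0.81), ([257.0, 136.0, 313.0, 162.0], 0.65)]
stamp [([261.0, 195.0, 308.0, 236.0], 0.95)]
```

View pics/w3b.png

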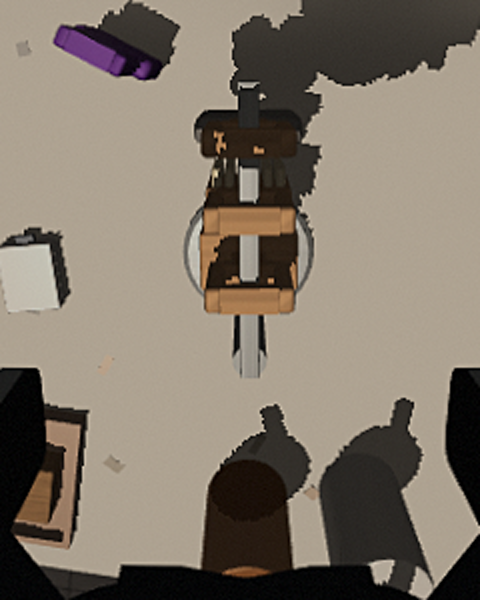

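Run:
```python
from h import *
np.set_printoptions(precision=4,suppress=True)
C=cal("wrist")
for n,p,z in [("tip top",(248.5,82),.209),("post end",(250.5,377),.2),("file",(248,141),.208),("fL",(202,141),.208),("fR",(298,141),.208),("brush",(250,221),.208),("bL",(204,221),.208),("bR",(296,221),.208),("stamp",(250,301),.208),("sL",(205,300),.208),("sR",(295,301),.208),("bar",(249,185),.2),("bar2",(250,340),.2)]:
    print(n,onz(C,(p[0]/2+160,p[1]/2+80),z))
```

```text
tip top [0.5055 0.2166 0.209 ]
post end [0.6389 0.2399 0.2   ]
file [0.5293 0.2203 0.208 ]
fL [0.5324 0.2014 0.208 ]
fR [0.5259 0.2409 0.208 ]
brush [0.5628 0.2268 0.208 ]
bL [0.566  0.2073 0.208 ]
bR [0.5596 0.2463 0.208 ]
stamp [0.5986 0.2328 0.208 ]
sL [0.6014 0.2131 0.208 ]
sR [0.5954 0.2525 0.208 ]
bar [0.5489 0.2241 0.2   ]
bar2 [0.6203 0.2365 0.2   ]
```

```bash
python3 -c "
from h import *
plan([(.529,.2206,.26,9.9),(.529,.2206,.174,9.9,.75)],1)"
```

```text
{"linear":[-0.32, 0.84, 0.02],"roll":-0.02}, {"linear":[-0.33, 0.83, 0.02],"roll":-0.02}, {"linear":[-0.32, 0.84, 0.02],"roll":-0.02}, {"linear":[-0.33, 0.83, 0.02],"roll":-0.02}, {"linear":[0.0, 0.72, 0.0],"roll":0.0}, 
{"linear":[0.0, 0.72, 0.0],"roll":0.0}, {"linear":[0.0, 0.71, 0.0],"roll":0.0}, {"linear":[0.0, 0.72, 0.0],"roll":0.0}, 
 8
```

Emit:
send_rows(plan=[{"linear": [-0.32, 0.84, 0.02], "roll": -0.02}, {"linear": [-0.33, 0.83, 0.02], "roll": -0.02}, {"linear": [-0.32, 0.84, 0.02], "roll": -0.02}, {"linear": [-0.33, 0.83, 0.02], "roll": -0.02}, {"linear": [0, 0, 0], "roll": 0}], claw=65)

```text
t: 5.92
tcp_pos: [0.5273, 0.2203, 0.2586]
tool_rot: [0.705, 0.059, -0.063, -0.704]
force: [-0.3, -1.4, 0.3]
finger_gap: 0.76
```

Emit:
send_rows(plan=[{"linear": [0, 0.72, 0], "roll": 0}, {"linear": [0, 0.72, 0], "roll": 0}, {"linear": [0, 0.72, 0], "roll": 0}, {"linear": [0, 0.72, 0], "roll": 0}, {"linear": [0, 0, 0], "roll": 0}])

```text
t: 6.55
tcp_pos: [0.5299, 0.2206, 0.1735]
tool_rot: [0.705, 0.06, -0.061, -0.704]
force: [0.2, -0.2, -0.1]
finger_gap: 0.76
```

Emit:
send_rows(plan=[{"linear": [0, 0, 0], "roll": 0}, {"linear": [0, 0, 0], "roll": 0}, {"linear": [0, 0, 0], "roll": 0}, {"linear": [0, 0, 0], "roll": 0}, {"linear": [0, 0, 0], "roll": 0}], claw=30, force=50)

```text
t: 7.18
tcp_pos: [0.5313, 0.2207, 0.1754]
tool_rot: [-0.704, -0.062, 0.059, 0.705]
force: [0.1, -0.4, 6.0]
finger_gap: 0.465
```

Run:
```python
from h import *
s=st();im=manip.snapshot("wrist");cv2.imwrite("pics/w4.png",im)
```

```text
t 7.17 p [0.5313 0.2207 0.1754] yaw 9.86 F [ 0.07 -0.39  6.01] gap 39.7
```

View pics/w4.png

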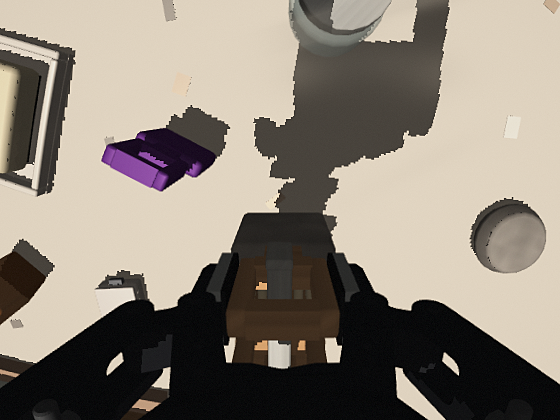

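Emit:
send_rows(plan=[{"linear": [0, -0.12, 0], "roll": 0}, {"linear": [0, -0.12, 0], "roll": 0}, {"linear": [0, -0.12, 0], "roll": 0}, {"linear": [0, -0.12, 0], "roll": 0}, {"linear": [0, 0, 0], "roll": 0}])

```text
t: 7.85
tcp_pos: [0.53, 0.2207, 0.1883]
tool_rot: [-0.704, -0.061, 0.061, 0.705]
force: [-0.7, -0.2, -1.8]
finger_gap: 0.459
```

Run:
```python
from h import *
s=st();im=manip.snapshot("wrist");cv2.imwrite("pics/w5.png",im[200:380,150:420])
cv2.imwrite("pics/w5.png",cv2.resize(im[180:380,150:420],None,fx=2.5,fy=2.5))
```

```text
t 7.85 p [0.53   0.2207 0.1883] yaw 9.87 F [-0.69 -0.2  -1.85] gap 39.2
```

View pics/w5.png

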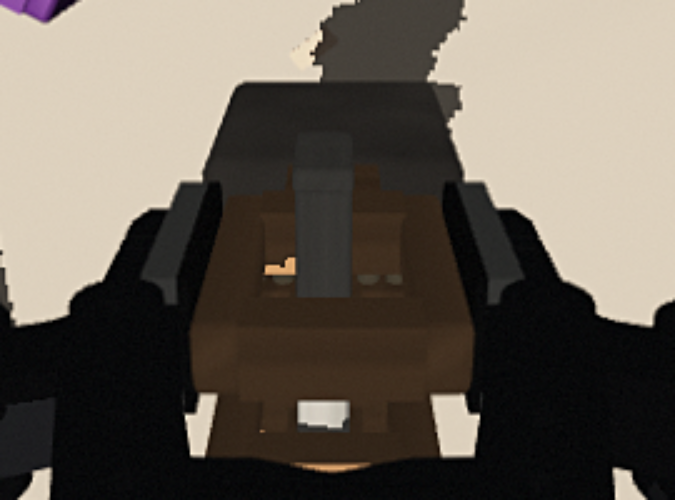

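Emit:
send_rows(plan=[{"linear": [0, -0.05, 0], "roll": 0}, {"linear": [-0.4, 0, 0], "roll": 0}, {"linear": [-0.5, 0, 0], "roll": 0}, {"linear": [-0.5, 0, 0], "roll": 0}, {"linear": [-0.6, 0, 0], "roll": 0}])

```text
t: 8.52
tcp_pos: [0.4693, 0.2101, 0.1896]
tool_rot: [0.704, 0.061, -0.061, -0.704]
force: [-0.0, -0.4, -1.7]
finger_gap: 0.463
```

Run:
```python
from h import *
s=st()
# spare hook estimate from top camera
P=np.array([.594,-.2725]);
print("plan to view spare, carrying")
plan([(.44,.205,.40,5),(.44,-.1,.40,-16.6),(.535,-.255,.36,-16.6)],1)
```

```text
t 8.53 p [0.4693 0.2101 0.1896] yaw 9.87 F [-0.03 -0.45 -1.65] gap 39.5
plan to view spare, carrying
{"linear":[-0.12, -0.88, 0.0],"roll":0.1}, {"linear":[-0.12, -0.88, 0.0],"roll":0.1}, {"linear":[-0.13, -0.88, 0.0],"roll":0.1}, {"linear":[-0.12, -0.87, 0.0],"roll":0.1}, {"linear":[-0.13, -0.88, -0.01],"roll":0.1}, 
{"linear":[-0.12, -0.87, -0.01],"roll":0.1}, {"linear":[-0.13, -0.88, -0.01],"roll":0.11}, {"linear":[-0.12, -0.87, -0.01],"roll":0.1}, {"linear":[-0.08, 0.0, -0.92],"roll":0.33}, {"linear":[-0.05, 0.0, -0.92],"roll":0.33}, 
{"linear":[-0.02, 0.0, -0.92],"roll":0.33}, {"linear":[0.02, 0.0, -0.92],"roll":0.33}, {"linear":[0.05, 0.0, -0.92],"roll":0.33}, {"linear":[0.08, 0.0, -0.92],"roll":0.33}, {"linear":[0.11, 0.0, -0.92],"roll":0.32}, 
{"linear":[0.14, 0.0, -0.92],"roll":0.33}, {"linear":[0.17, 0.0, -0.91],"roll":0.32}, {"linear":[0.2, 0.0, -0.9],"roll":0.33}, {"linear":[0.24, 0.0, -0.9],"roll":0.32}, {"linear":[0.9, 0.27, -0.81],"roll":0.0}, 
{"linear":[0.9, 0.26, -0.81],"roll":0.0}, {"linear":[0.9, 0.27, -0.81],"roll":0.0}, {"linear":[0.9, 0.26, -0.81],"roll":0.0}, {"linear":[0.91, 0.27, -0.81],"roll":0.0}, 
 24
```

Run:
```python
from h import *
plan([(.445,.205,.31,8),(.46,.10,.36,0),(.594,-.2725,.36,-16.6)],1)
```

```text
{"linear":[-0.17, -0.8, -0.01],"roll":0.06}, {"linear":[-0.16, -0.8, -0.01],"roll":0.06}, {"linear":[-0.17, -0.8, -0.01],"roll":0.06}, {"linear":[-0.16, -0.81, 0.0],"roll":0.07}, {"linear":[-0.17, -0.8, -0.01],"roll":0.06}, 
{"linear":[0.0, -0.42, -0.88],"roll":0.33}, {"linear":[0.03, -0.42, -0.88],"roll":0.34}, {"linear":[0.07, -0.42, -0.88],"roll":0.33}, {"linear":[0.1, -0.41, -0.89],"roll":0.34}, {"linear":[0.34, 0.0, -0.95],"roll":0.21}, 
{"linear":[0.37, 0.0, -0.95],"roll":0.21}, {"linear":[0.39, 0.0, -0.94],"roll":0.21}, {"linear":[0.41, 0.0, -0.93],"roll":0.21}, {"linear":[0.43, 0.0, -0.92],"roll":0.21}, {"linear":[0.44, 0.0, -0.91],"roll":0.21}, 
{"linear":[0.47, 0.0, -0.9],"roll":0.21}, {"linear":[0.48, 0.0, -0.89],"roll":0.22}, {"linear":[0.51, 0.0, -0.88],"roll":0.21}, {"linear":[0.52, 0.0, -0.87],"roll":0.22}, {"linear":[0.54, 0.0, -0.86],"roll":0.21}, 
{"linear":[0.57, 0.0, -0.84],"roll":0.22}, {"linear":[0.58, 0.0, -0.83],"roll":0.21}, 
 22
```

Emit:
send_rows(plan=[{"linear": [-0.17, -0.8, 0], "roll": 0.06}, {"linear": [-0.17, -0.8, 0], "roll": 0.06}, {"linear": [-0.17, -0.8, 0], "roll": 0.06}, {"linear": [-0.17, -0.8, 0], "roll": 0.06}, {"linear": [-0.17, -0.8, 0], "roll": 0.06}])

```text
t: 9.15
tcp_pos: [0.444, 0.206, 0.3101]
tool_rot: [0.705, 0.049, -0.05, -0.705]
force: [0.8, -0.3, -1.4]
finger_gap: 0.461
```

Emit:
send_rows(plan=[{"linear": [0, -0.42, -0.88], "roll": 0.33}, {"linear": [0.03, -0.42, -0.88], "roll": 0.34}, {"linear": [0.07, -0.42, -0.88], "roll": 0.33}, {"linear": [0.1, -0.42, -0.89], "roll": 0.34}, {"linear": [0.34, 0, -0.95], "roll": 0.21}])

```text
t: 9.78
tcp_pos: [0.4701, 0.0722, 0.3608]
tool_rot: [0.707, -0.007, 0.008, -0.707]
force: [0.6, 0.4, -1.9]
finger_gap: 0.462
```

Emit:
send_rows(plan=[{"linear": [0.37, 0, -0.95], "roll": 0.21}, {"linear": [0.39, 0, -0.94], "roll": 0.21}, {"linear": [0.41, 0, -0.93], "roll": 0.21}, {"linear": [0.43, 0, -0.92], "roll": 0.21}, {"linear": [0.44, 0, -0.91], "roll": 0.21}])

```text
t: 10.4
tcp_pos: [0.522, -0.0709, 0.3596]
tool_rot: [-0.705, 0.047, -0.046, 0.706]
force: [0.9, 0.0, -2.0]
finger_gap: 0.46
```

Emit:
send_rows(plan=[{"linear": [0.47, 0, -0.9], "roll": 0.21}, {"linear": [0.48, 0, -0.89], "roll": 0.22}, {"linear": [0.51, 0, -0.88], "roll": 0.21}, {"linear": [0.52, 0, -0.87], "roll": 0.22}, {"linear": [0.54, 0, -0.86], "roll": 0.21}])

```text
t: 11.02
tcp_pos: [0.5735, -0.214, 0.3594]
tool_rot: [-0.702, 0.087, -0.086, 0.702]
force: [0.0, 0.7, -1.7]
finger_gap: 0.458
```

Emit:
send_rows(plan=[{"linear": [0.57, 0, -0.84], "roll": 0.22}, {"linear": [0.58, 0, -0.83], "roll": 0.21}, {"linear": [0, 0, 0], "roll": 0}, {"linear": [0, 0, 0], "roll": 0}, {"linear": [0, 0, 0], "roll": 0}])

```text
t: 11.65
tcp_pos: [0.5946, -0.2697, 0.36]
tool_rot: [-0.7, 0.102, -0.101, 0.7]
force: [0.8, -0.0, -0.9]
finger_gap: 0.462
```

Run:
```python
from h import *
s=st();im=manip.snapshot("wrist");cv2.imwrite("pics/w6.png",im)
for q in ["hook_spare"]:print(q,[(np.round(d["extent"]).tolist(),round(d["p"],2)) for d in manip.look_for("wrist",q)][:4])
```

```text
t 11.65 p [ 0.5946 -0.2697  0.36  ] yaw -16.47 F [ 0.78 -0.04 -0.9 ] gap 39.4
hook_spare [([250.0, 34.0, 314.0, 200.0], 0.74)]
```

View pics/w6.png

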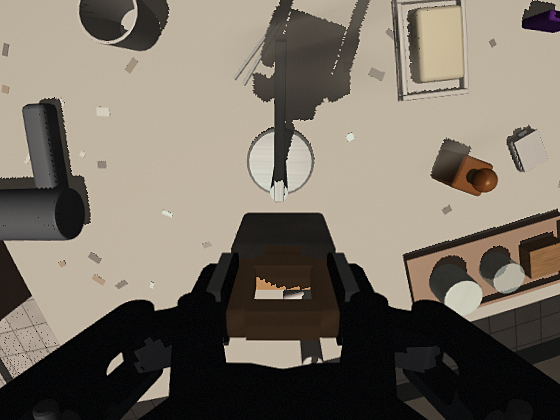

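Run:
```python
import cv2
im=cv2.imread("pics/w6.png");cv2.imwrite("pics/w6b.png",cv2.resize(im[0:210,220:340],(343,600),interpolation=cv2.INTER_CUBIC))
```

```text
(no output)
```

View pics/w6b.png

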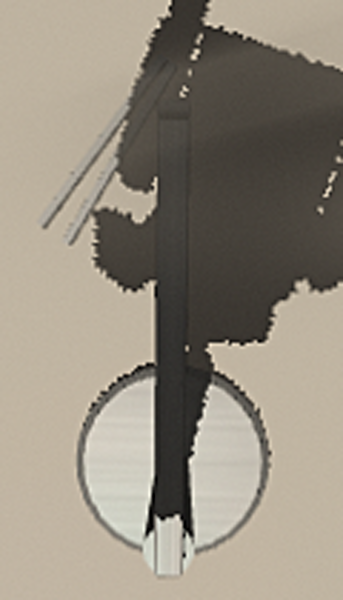

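Run:
```python
from h import *
C=cal("wrist")
g=lambda x,y:(x/2.857+220,y/2.857)
a=onz(C,g(174,106),.209);b=onz(C,g(169,575),.2);c=onz(C,g(173,130),.2);f=onz(C,g(172.5,459),.012)
print(a,b,c,f)
for u,v in((a,b),(c,b)):
  d=(v-u)[:2];print(np.linalg.norm(d),np.degrees(np.arctan2(d[1],d[0])))
```

```text
[ 0.47283923 -0.234688    0.209     ] [ 0.60079923 -0.27424476  0.2       ] [ 0.47718988 -0.23630811  0.2       ] [ 0.59113331 -0.27136147  0.012     ]
0.13393468378293125 -17.17814584083614
0.1292998815090301 -17.061650405998805
```

Run:
```python
from h import *
plan([(.4143,-.2169,.36,-17.1),(.4143,-.2169,.19,-17.1)],1)
```

```text
{"linear":[-0.9, 0.0, 0.0],"roll":0.01}, {"linear":[-0.9, 0.0, 0.0],"roll":0.02}, {"linear":[-0.89, 0.0, -0.01],"roll":0.01}, {"linear":[-0.9, 0.0, -0.01],"roll":0.02}, {"linear":[-0.89, 0.0, -0.01],"roll":0.01}, 
{"linear":[-0.9, 0.0, 0.0],"roll":0.02}, {"linear":[-0.89, 0.01, -0.01],"roll":0.01}, {"linear":[0.0, 0.94, 0.0],"roll":0.0}, {"linear":[0.0, 0.94, 0.0],"roll":0.0}, {"linear":[0.0, 0.95, 0.0],"roll":0.0}, 
{"linear":[0.0, 0.94, 0.0],"roll":0.0}, {"linear":[0.0, 0.95, 0.0],"roll":0.0}, {"linear":[0.0, 0.94, 0.0],"roll":0.0}, 
 13
```

Emit:
send_rows(plan=[{"linear": [-0.9, 0, 0], "roll": 0.02}, {"linear": [-0.9, 0, 0], "roll": 0.02}, {"linear": [-0.9, 0, -0.01], "roll": 0.02}, {"linear": [-0.9, 0, -0.01], "roll": 0.02}, {"linear": [-0.9, 0, -0.01], "roll": 0.02}])

```text
t: 12.38
tcp_pos: [0.4647, -0.232, 0.3603]
tool_rot: [0.699, -0.105, 0.105, -0.699]
force: [0.0, -0.6, -2.3]
finger_gap: 0.458
```

Emit:
send_rows(plan=[{"linear": [-0.9, 0, 0], "roll": 0}, {"linear": [-0.89, 0, -0.01], "roll": 0}, {"linear": [0, 0.94, 0], "roll": 0}, {"linear": [0, 0.94, 0], "roll": 0}, {"linear": [0, 0.94, 0], "roll": 0}])

```text
t: 13.0
tcp_pos: [0.4142, -0.217, 0.2752]
tool_rot: [0.7, -0.105, 0.106, -0.699]
force: [-0.2, -0.5, -1.9]
finger_gap: 0.462
```

Emit:
send_rows(plan=[{"linear": [0, 0.94, 0], "roll": 0}, {"linear": [0, 0.94, 0], "roll": 0}, {"linear": [0, 0.94, 0], "roll": 0}, {"linear": [0, 0, 0], "roll": 0}, {"linear": [0, 0, 0], "roll": 0}])

```text
t: 13.62
tcp_pos: [0.4149, -0.2177, 0.1918]
tool_rot: [0.7, -0.105, 0.106, -0.699]
force: [0.5, 0.0, -2.6]
finger_gap: 0.458
```

Run:
```python
from h import *
s=st();im=manip.snapshot("wrist");cv2.imwrite("pics/w7.png",im)
plan([(.4143,-.2169,.19,-17.1),(.5414,-.2560,.19,-17.1,.6)],1)
```

```text
t 13.62 p [ 0.4149 -0.2177  0.1918] yaw -17.11 F [ 0.46  0.03 -2.55] gap 39.1
{"linear":[-0.03, 0.07, 0.02],"roll":0.0}, {"linear":[0.55, 0.0, 0.0],"roll":0.0}, {"linear":[0.55, 0.0, 0.0],"roll":0.0}, {"linear":[0.55, 0.0, 0.0],"roll":0.0}, {"linear":[0.56, 0.0, 0.0],"roll":0.0}, 
{"linear":[0.55, 0.0, 0.0],"roll":0.0}, {"linear":[0.56, 0.0, 0.0],"roll":0.0}, {"linear":[0.55, 0.0, 0.0],"roll":0.0}, {"linear":[0.56, 0.0, 0.01],"roll":0.0}, 
 9
```

View pics/w7.png

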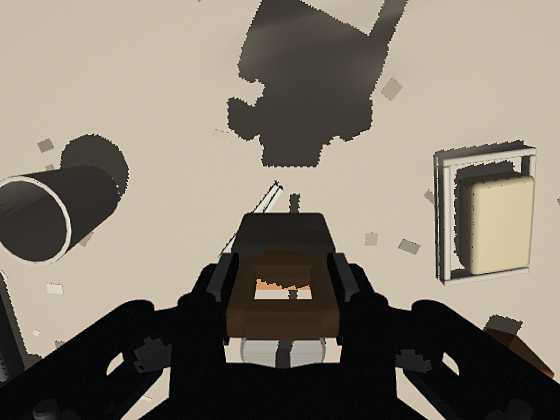

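Emit:
send_rows(plan=[{"linear": [0, 0.04, 0.01], "roll": 0}, {"linear": [0.4, 0, 0], "roll": 0}, {"linear": [0.5, 0, 0], "roll": 0}, {"linear": [0.5, 0, 0], "roll": 0}, {"linear": [0.5, 0, 0], "roll": 0}])

```text
t: 14.3
tcp_pos: [0.4701, -0.2343, 0.1894]
tool_rot: [0.699, -0.105, 0.105, -0.699]
force: [-0.3, 0.4, -2.2]
finger_gap: 0.459
```

Run:
```python
from h import *
s=st();im=manip.snapshot("wrist");cv2.imwrite("pics/w8.png",cv2.resize(im[180:380,150:420],None,fx=2.5,fy=2.5))
```

```text
t 14.3 p [ 0.4701 -0.2343  0.1894] yaw -17.12 F [-0.34  0.35 -2.2 ] gap 39.2
```

View pics/w8.png

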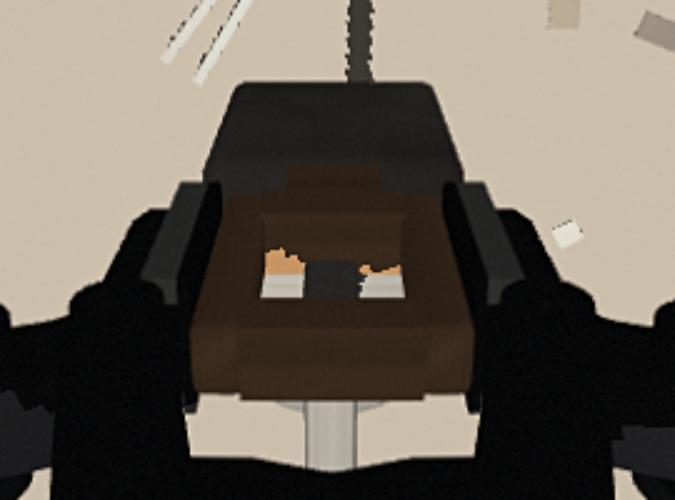

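Emit:
send_rows(plan=[{"linear": [0.5, 0, 0], "roll": 0}, {"linear": [0.5, 0, 0], "roll": 0}, {"linear": [0.5, 0, 0], "roll": 0}, {"linear": [0.5, 0, 0], "roll": 0}, {"linear": [0.5, 0, 0], "roll": 0}])

```text
t: 14.98
tcp_pos: [0.5414, -0.2563, 0.1894]
tool_rot: [-0.699, 0.105, -0.105, 0.699]
force: [-0.5, -0.4, -1.9]
finger_gap: 0.462
```

Run:
```python
from h import *
s=st();im=manip.snapshot("wrist");cv2.imwrite("pics/w9.png",cv2.resize(im[180:380,150:420],None,fx=2.5,fy=2.5))
```

```text
t 14.97 p [ 0.5414 -0.2563  0.1894] yaw -17.13 F [-0.46 -0.39 -1.92] gap 39.4
```

View pics/w9.png

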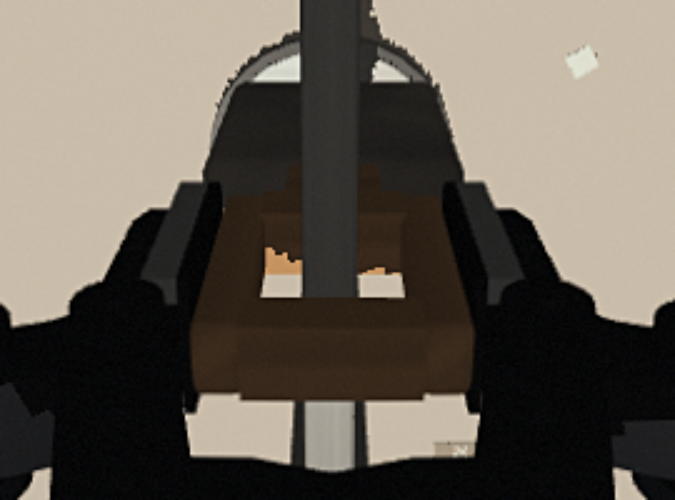

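Threaded on the arm. Lower to seat.

Emit:
send_rows(plan=[{"linear": [0, 0.15, 0], "roll": 0}, {"linear": [0, 0.15, 0], "roll": 0}, {"linear": [0, 0.12, 0], "roll": 0}, {"linear": [0, 0.04, 0], "roll": 0}, {"linear": [0, 0, 0], "roll": 0}])

```text
t: 15.65
tcp_pos: [0.5403, -0.256, 0.1757]
tool_rot: [0.699, -0.105, 0.105, -0.699]
force: [0.3, 0.1, -2.0]
finger_gap: 0.463
```

Emit:
send_rows(plan=[{"linear": [0, 0.04, 0], "roll": 0}, {"linear": [0, 0.03, 0], "roll": 0}, {"linear": [0, 0, 0], "roll": 0}, {"linear": [0, 0, 0], "roll": 0}, {"linear": [0, 0, 0], "roll": 0}])

```text
t: 16.27
tcp_pos: [0.5406, -0.2561, 0.1754]
tool_rot: [0.7, -0.105, 0.106, -0.699]
force: [-2.5, 0.7, 6.9]
finger_gap: 0.461
```

Emit:
send_rows(plan=[{"linear": [0, -0.03, 0], "roll": 0}, {"linear": [0, 0, 0], "roll": 0}, {"linear": [0, 0, 0], "roll": 0}, {"linear": [0, 0, 0], "roll": 0}, {"linear": [0, 0, 0], "roll": 0}], claw=65)

```text
t: 16.9
tcp_pos: [0.5404, -0.256, 0.1744]
tool_rot: [-0.699, 0.105, -0.105, 0.699]
force: [1.0, -0.2, -0.5]
finger_gap: 0.759
```

Run:
```python
from h import *
s=st();im=manip.snapshot("wrist");cv2.imwrite("pics/w10.png",cv2.resize(im[180:380,150:420],None,fx=2.5,fy=2.5))
plan([(.535,-.254,.31,-17.1),(.56,.15,.32,8),(.563,.2265,.26,9.9)],1)
```

```text
t 16.9 p [ 0.5404 -0.256   0.1744] yaw -17.13 F [ 0.96 -0.18 -0.51] gap 64.8
{"linear":[-0.04, -0.9, 0.0],"roll":0.0}, {"linear":[-0.04, -0.91, 0.0],"roll":0.0}, {"linear":[-0.04, -0.9, 0.0],"roll":0.0}, {"linear":[-0.04, -0.91, 0.0],"roll":0.0}, {"linear":[-0.03, -0.9, 0.01],"roll":-0.01}, 
{"linear":[-0.23, -0.02, 0.94],"roll":-0.3}, {"linear":[-0.2, -0.02, 0.94],"roll":-0.3}, {"linear":[-0.17, -0.02, 0.95],"roll":-0.3}, {"linear":[-0.14, -0.02, 0.95],"roll":-0.3}, {"linear":[-0.1, -0.03, 0.96],"roll":-0.3}, 
{"linear":[-0.08, -0.02, 0.96],"roll":-0.3}, {"linear":[-0.04, -0.03, 0.96],"roll":-0.3}, {"linear":[-0.01, -0.02, 0.96],"roll":-0.3}, {"linear":[0.01, -0.03, 0.96],"roll":-0.3}, {"linear":[0.05, -0.02, 0.96],"roll":-0.3}, 
{"linear":[0.08, -0.03, 0.96],"roll":-0.29}, {"linear":[0.1, -0.02, 0.96],"roll":-0.3}, {"linear":[0.13, -0.03, 0.96],"roll":-0.29}, {"linear":[0.17, -0.02, 0.96],"roll":-0.3}, {"linear":[0.15, 0.67, 0.84],"roll":-0.11}, 
{"linear":[0.16, 0.66, 0.83],"roll":-0.1}, {"linear":[0.17, 0.67, 0.83],"roll":-0.11}, 
 22
```

View pics/w10.png

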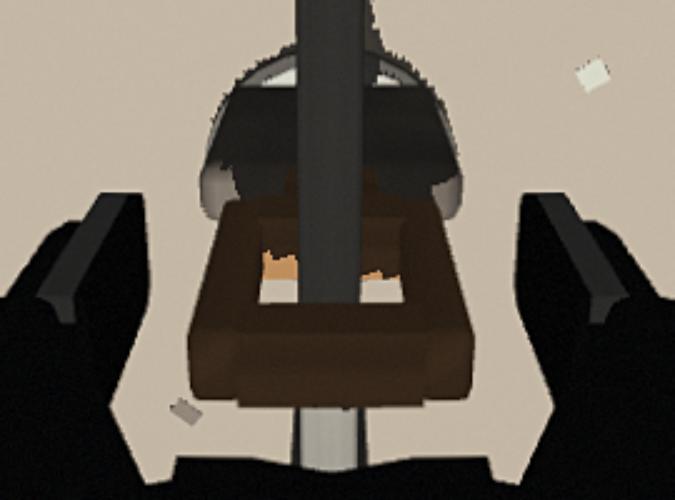

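Emit:
send_rows(plan=[{"linear": [0, -0.9, 0], "roll": 0}, {"linear": [0, -0.9, 0], "roll": 0}, {"linear": [-0.05, -0.9, 0], "roll": 0}, {"linear": [-0.05, -0.9, 0], "roll": 0}, {"linear": [-0.05, -0.9, 0], "roll": 0}])

```text
t: 17.58
tcp_pos: [0.5359, -0.2545, 0.3104]
tool_rot: [-0.699, 0.105, -0.105, 0.699]
force: [0.7, 1.0, 0.0]
finger_gap: 0.761
```

Emit:
send_rows(plan=[{"linear": [-0.23, -0.02, 0.94], "roll": -0.3}, {"linear": [-0.2, -0.02, 0.94], "roll": -0.3}, {"linear": [-0.17, -0.02, 0.95], "roll": -0.3}, {"linear": [-0.14, -0.02, 0.95], "roll": -0.3}, {"linear": [-0.1, -0.03, 0.96], "roll": -0.3}])

```text
t: 18.2
tcp_pos: [0.5447, -0.1093, 0.3128]
tool_rot: [-0.705, 0.05, -0.05, 0.705]
force: [-0.0, -0.2, -0.4]
finger_gap: 0.762
```

Emit:
send_rows(plan=[{"linear": [-0.08, -0.02, 0.96], "roll": -0.3}, {"linear": [-0.04, -0.03, 0.96], "roll": -0.3}, {"linear": [-0.01, -0.02, 0.96], "roll": -0.3}, {"linear": [0.01, -0.03, 0.96], "roll": -0.3}, {"linear": [0.05, -0.02, 0.96], "roll": -0.3}])

```text
t: 18.82
tcp_pos: [0.5541, 0.0345, 0.3165]
tool_rot: [-0.707, -0.006, 0.006, 0.707]
force: [0.2, -1.1, 0.2]
finger_gap: 0.761
```

Run:
```python
from h import *
s=st()
plan([(.56,.2,.32,9.9),(.563,.2265,.26,9.9)],1)
```

```text
t 18.82 p [0.5541 0.0345 0.3165] yaw 0.92 F [ 0.22 -1.1   0.16] gap 65.0
{"linear":[0.05, -0.02, 0.92],"roll":-0.25}, {"linear":[0.07, -0.02, 0.92],"roll":-0.25}, {"linear":[0.1, -0.02, 0.91],"roll":-0.25}, {"linear":[0.12, -0.02, 0.91],"roll":-0.25}, {"linear":[0.14, -0.02, 0.91],"roll":-0.25}, 
{"linear":[0.17, -0.02, 0.91],"roll":-0.25}, {"linear":[0.12, 1.0, 0.42],"roll":0.0}, {"linear":[0.13, 1.0, 0.43],"roll":0.0}, 
 8
```

Emit:
send_rows(plan=[{"linear": [0.05, -0.02, 0.92], "roll": -0.25}, {"linear": [0.07, -0.02, 0.92], "roll": -0.25}, {"linear": [0.1, -0.02, 0.91], "roll": -0.25}, {"linear": [0.12, -0.02, 0.91], "roll": -0.25}, {"linear": [0.14, -0.02, 0.91], "roll": -0.25}])

```text
t: 19.45
tcp_pos: [0.5592, 0.1723, 0.3194]
tool_rot: [0.705, 0.052, -0.052, -0.705]
force: [0.5, -1.0, -0.0]
finger_gap: 0.763
```

Emit:
send_rows(plan=[{"linear": [0.17, -0.02, 0.91], "roll": -0.25}, {"linear": [0.12, 1, 0.42], "roll": 0}, {"linear": [0.13, 1, 0.43], "roll": 0}, {"linear": [0, 0, 0], "roll": 0}, {"linear": [0, 0, 0], "roll": 0}])

```text
t: 20.08
tcp_pos: [0.564, 0.2253, 0.2609]
tool_rot: [0.705, 0.061, -0.06, -0.704]
force: [0.1, 0.3, -0.9]
finger_gap: 0.762
```

Run:
```python
from h import *
s=st();im=manip.snapshot("wrist");cv2.imwrite("pics/w11.png",im)
C=cal("wrist",s)
plan([(.563,.2268,.174,9.9,.75)])
for p in[(.5626,.2268,.208),(.5985,.2328,.208)]:print(proj(C,p))
```

```text
t 20.07 p [0.564  0.2253 0.2609] yaw 9.86 F [ 0.09  0.28 -0.89] gap 65.1
{"linear":[-0.01, 0.73, 0.02],"roll":0.0}, {"linear":[-0.01, 0.73, 0.01],"roll":0.0}, {"linear":[-0.01, 0.73, 0.02],"roll":0.0}, {"linear":[0.0, 0.72, 0.01],"roll":-0.01}, 
 4
[284.17207664 233.90773433]
[283.65894471 289.5798482 ]
```

View pics/w11.png

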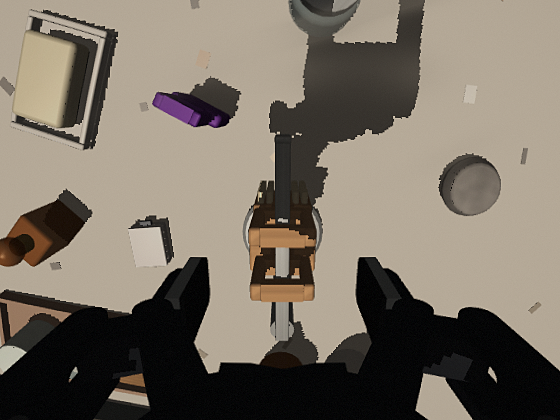

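Emit:
send_rows(plan=[{"linear": [0, 0.73, 0.01], "roll": 0}, {"linear": [0, 0.73, 0.01], "roll": 0}, {"linear": [0, 0.73, 0.01], "roll": 0}, {"linear": [0, 0.72, 0.01], "roll": 0}, {"linear": [0, 0, 0], "roll": 0}])

```text
t: 20.75
tcp_pos: [0.563, 0.226, 0.1726]
tool_rot: [0.705, 0.06, -0.061, -0.704]
force: [-0.3, -0.9, 0.5]
finger_gap: 0.763
```

Emit:
send_rows(plan=[{"linear": [0, 0, 0], "roll": 0}, {"linear": [0, 0, 0], "roll": 0}, {"linear": [0, 0, 0], "roll": 0}, {"linear": [0, 0, 0], "roll": 0}, {"linear": [0, 0, 0], "roll": 0}], claw=30)

```text
t: 21.38
tcp_pos: [0.5646, 0.2267, 0.1746]
tool_rot: [0.705, 0.062, -0.059, -0.704]
force: [-0.4, -0.8, 6.4]
finger_gap: 0.467
```

Emit:
send_rows(plan=[{"linear": [0, -0.12, 0], "roll": 0}, {"linear": [0, -0.12, 0], "roll": 0}, {"linear": [0, -0.12, 0], "roll": 0}, {"linear": [0, -0.12, 0], "roll": 0}, {"linear": [0, 0, 0], "roll": 0}])

```text
t: 22.0
tcp_pos: [0.5634, 0.2268, 0.1874]
tool_rot: [-0.704, -0.061, 0.061, 0.705]
force: [-0.5, 0.0, -0.9]
finger_gap: 0.46
```

Run:
```python
from h import *
s=st();im=manip.snapshot("wrist");cv2.imwrite("pics/w12.png",cv2.resize(im[180:380,150:420],None,fx=2.5,fy=2.5))
```

```text
t 22.0 p [0.5634 0.2268 0.1874] yaw 9.87 F [-0.46  0.04 -0.86] gap 39.3
```

View pics/w12.png

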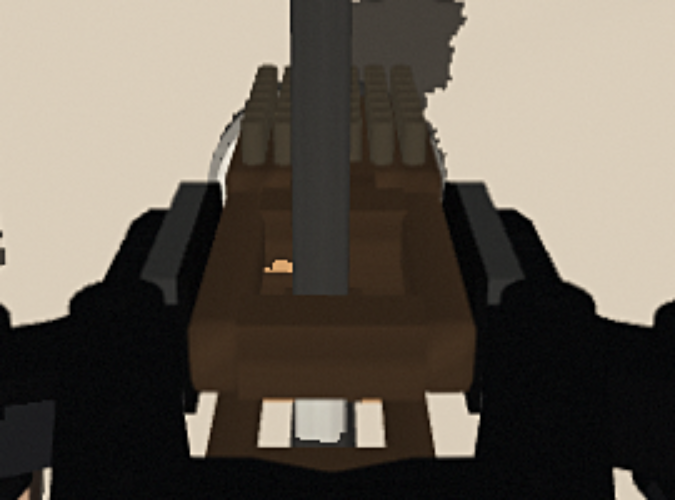

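Emit:
send_rows(plan=[{"linear": [0, -0.05, -0.05], "roll": 0}, {"linear": [-0.4, 0, 0], "roll": 0}, {"linear": [-0.6, 0, 0], "roll": 0}, {"linear": [-0.6, 0, 0], "roll": 0}, {"linear": [-0.6, 0, 0], "roll": 0}])

```text
t: 22.68
tcp_pos: [0.4968, 0.2137, 0.1886]
tool_rot: [0.705, 0.06, -0.061, -0.704]
force: [-0.2, 0.1, -1.0]
finger_gap: 0.462
```

Emit:
send_rows(plan=[{"linear": [-0.6, 0, 0], "roll": 0}, {"linear": [-0.6, 0, 0], "roll": 0}, {"linear": [-0.4, 0, 0], "roll": 0}, {"linear": [0, 0, 0], "roll": 0}, {"linear": [0, -0.7, 0], "roll": 0}])

```text
t: 23.3
tcp_pos: [0.4507, 0.2055, 0.2088]
tool_rot: [0.705, 0.06, -0.062, -0.704]
force: [0.0, 0.7, -1.2]
finger_gap: 0.459
```

Run:
```python
from h import *
s=st();im=manip.snapshot("wrist");cv2.imwrite("pics/w13.png",im)
plan([(.45,.2,.30,8),(.4143,-.2169,.30,-17.1),(.4143,-.2169,.189,-17.1)],1)
```

```text
t 23.3 p [0.4507 0.2055 0.2088] yaw 9.86 F [ 0.01  0.74 -1.24] gap 39.2
{"linear":[-0.05, -0.98, -0.06],"roll":0.1}, {"linear":[-0.04, -0.98, -0.06],"roll":0.11}, {"linear":[-0.05, -0.97, -0.07],"roll":0.1}, {"linear":[-0.22, 0.0, -0.97],"roll":0.3}, {"linear":[-0.19, 0.0, -0.98],"roll":0.3}, 
{"linear":[-0.16, 0.0, -0.98],"roll":0.3}, {"linear":[-0.13, 0.0, -0.99],"roll":0.3}, {"linear":[-0.1, 0.0, -0.99],"roll":0.3}, {"linear":[-0.07, 0.0, -0.99],"roll":0.3}, {"linear":[-0.04, 0.0, -1.0],"roll":0.3}, 
{"linear":[0.0, 0.0, -1.0],"roll":0.3}, {"linear":[0.03, 0.0, -0.99],"roll":0.3}, {"linear":[0.06, 0.0, -0.99],"roll":0.3}, {"linear":[0.09, 0.0, -0.99],"roll":0.3}, {"linear":[0.12, 0.0, -0.99],"roll":0.29}, 
{"linear":[0.15, 0.0, -0.99],"roll":0.3}, {"linear":[0.17, 0.0, -0.98],"roll":0.29}, {"linear":[0.0, 0.92, 0.0],"roll":0.0}, {"linear":[0.0, 0.93, 0.0],"roll":0.0}, {"linear":[0.0, 0.92, 0.0],"roll":0.0}, 
{"linear":[0.0, 0.93, 0.0],"roll":0.0}, 
 21
```

View pics/w13.png

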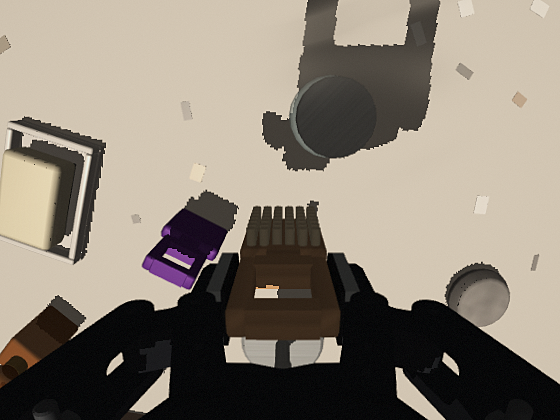

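Emit:
send_rows(plan=[{"linear": [-0.05, -1, -0.06], "roll": 0.1}, {"linear": [-0.05, -1, -0.06], "roll": 0.1}, {"linear": [-0.05, -1, -0.06], "roll": 0.1}, {"linear": [-0.22, 0, -0.97], "roll": 0.3}, {"linear": [-0.19, 0, -0.98], "roll": 0.3}])

```text
t: 23.98
tcp_pos: [0.4436, 0.1396, 0.3001]
tool_rot: [0.707, 0.029, -0.027, -0.707]
force: [-0.1, -0.2, -1.0]
finger_gap: 0.458
```

Emit:
send_rows(plan=[{"linear": [-0.16, 0, -0.98], "roll": 0.3}, {"linear": [-0.13, 0, -0.99], "roll": 0.3}, {"linear": [-0.1, 0, -0.99], "roll": 0.3}, {"linear": [-0.07, 0, -0.99], "roll": 0.3}, {"linear": [-0.04, 0, -1], "roll": 0.3}])

```text
t: 24.6
tcp_pos: [0.4305, -0.01, 0.2996]
tool_rot: [0.707, -0.028, 0.029, -0.706]
force: [0.0, 0.3, -0.8]
finger_gap: 0.459
```

Emit:
send_rows(plan=[{"linear": [0, 0, -1], "roll": 0.3}, {"linear": [0.03, 0, -0.99], "roll": 0.3}, {"linear": [0.06, 0, -0.99], "roll": 0.3}, {"linear": [0.09, 0, -0.99], "roll": 0.3}, {"linear": [0.12, 0, -0.99], "roll": 0.3}])

```text
t: 25.22
tcp_pos: [0.4182, -0.159, 0.2996]
tool_rot: [0.702, -0.083, 0.084, -0.702]
force: [0.7, 0.5, -1.0]
finger_gap: 0.464
```

Run:
```python
from h import *
s=st()
plan([(.4143,-.2169,.30,-17.1),(.4143,-.2169,.189,-17.1)],1)
```

```text
t 25.23 p [ 0.4182 -0.159   0.2996] yaw -13.61 F [ 0.71  0.49 -1.05] gap 39.6
{"linear":[0.16, -0.01, -0.95],"roll":0.29}, {"linear":[0.2, 0.0, -0.95],"roll":0.29}, {"linear":[0.0, 0.92, 0.0],"roll":0.0}, {"linear":[0.0, 0.93, 0.0],"roll":0.0}, {"linear":[0.0, 0.92, 0.0],"roll":0.0}, 
{"linear":[0.0, 0.93, 0.0],"roll":0.0}, 
 6
```

Emit:
send_rows(plan=[{"linear": [0.16, 0, -0.95], "roll": 0.29}, {"linear": [0.2, 0, -0.95], "roll": 0.29}, {"linear": [0, 0.92, 0], "roll": 0}, {"linear": [0, 0.92, 0], "roll": 0}, {"linear": [0, 0.92, 0], "roll": 0}])

```text
t: 25.85
tcp_pos: [0.4146, -0.2162, 0.216]
tool_rot: [0.7, -0.104, 0.105, -0.699]
force: [0.3, -0.5, -1.8]
finger_gap: 0.46
```

Emit:
send_rows(plan=[{"linear": [0, 0.92, 0], "roll": 0}, {"linear": [0, 0, 0], "roll": 0}, {"linear": [0, 0, 0], "roll": 0}, {"linear": [0.5, 0, 0], "roll": 0}, {"linear": [0.5, 0, 0], "roll": 0}])

```text
t: 26.48
tcp_pos: [0.4447, -0.2252, 0.1904]
tool_rot: [0.7, -0.104, 0.106, -0.699]
force: [-0.7, -0.9, -0.9]
finger_gap: 0.466
```

Run:
```python
from h import *
s=st();im=manip.snapshot("wrist");cv2.imwrite("pics/w14.png",cv2.resize(im[180:380,150:420],None,fx=2.5,fy=2.5))
plan([(.4717-.012,-.2346+.0035,.189,-17.1,.5),(.594-.095*.9558,-.2722+.095*.294,.189,-17.1,.5)])
```

```text
t 26.48 p [ 0.4447 -0.2252  0.1904] yaw -17.02 F [-0.72 -0.9  -0.88] gap 39.8
{"linear":[0.45, 0.05, -0.02],"roll":0.01}, {"linear":[0.38, 0.0, 0.0],"roll":0.0}, {"linear":[0.38, 0.0, 0.0],"roll":0.0}, {"linear":[0.38, 0.0, 0.0],"roll":0.0}, {"linear":[0.37, 0.0, 0.0],"roll":0.0}, 
 5
```

View pics/w14.png

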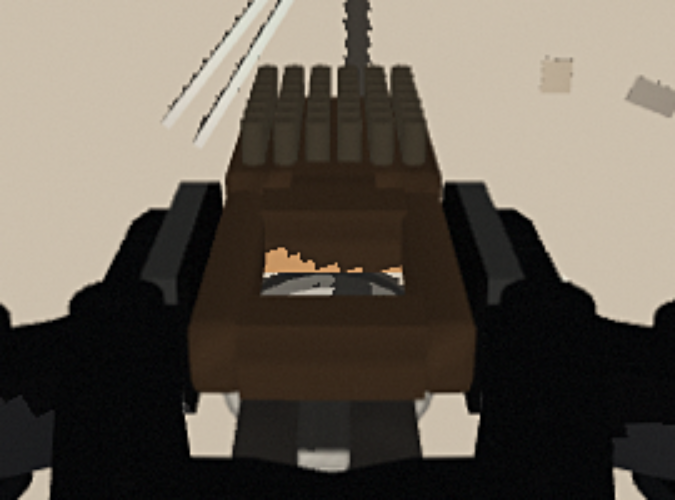

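Emit:
send_rows(plan=[{"linear": [0.45, 0.03, -0.03], "roll": 0}, {"linear": [0.38, 0, 0], "roll": 0}, {"linear": [0.38, 0, 0], "roll": 0}, {"linear": [0.38, 0, 0], "roll": 0}, {"linear": [0.38, 0, 0], "roll": 0}])

```text
t: 27.15
tcp_pos: [0.4996, -0.2425, 0.1882]
tool_rot: [-0.699, 0.105, -0.105, 0.699]
force: [-0.2, -0.2, -1.7]
finger_gap: 0.46
```

Run:
```python
from h import *
s=st();im=manip.snapshot("wrist");cv2.imwrite("pics/w15.png",cv2.resize(im[180:380,150:420],None,fx=2.5,fy=2.5))
```

```text
t 27.15 p [ 0.4996 -0.2425  0.1882] yaw -17.01 F [-0.24 -0.23 -1.72] gap 39.3
```

View pics/w15.png

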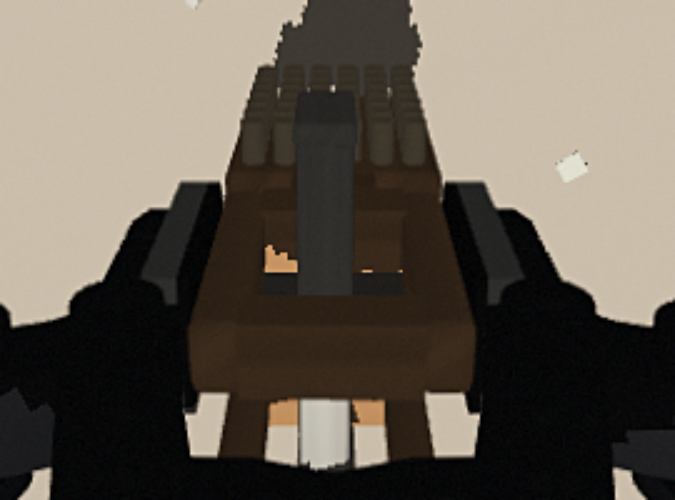

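Emit:
send_rows(plan=[{"linear": [0, 0.15, 0], "roll": 0}, {"linear": [0, 0.15, 0], "roll": 0}, {"linear": [0, 0.12, 0], "roll": 0}, {"linear": [0, 0.06, 0], "roll": 0}, {"linear": [0, 0, 0], "roll": 0}])

```text
t: 27.82
tcp_pos: [0.4984, -0.242, 0.1747]
tool_rot: [-0.699, 0.105, -0.104, 0.699]
force: [-1.8, 1.3, 4.3]
finger_gap: 0.461
```

Seated. Release and rise.

Emit:
send_rows(plan=[{"linear": [0, -0.02, 0], "roll": 0}, {"linear": [0, 0, 0], "roll": 0}, {"linear": [0, 0, 0], "roll": 0}, {"linear": [0, 0, 0], "roll": 0}, {"linear": [0, 0, 0], "roll": 0}], claw=65)

```text
t: 28.45
tcp_pos: [0.499, -0.2423, 0.1744]
tool_rot: [-0.699, 0.105, -0.105, 0.699]
force: [0.2, -0.0, -0.3]
finger_gap: 0.763
```

Emit:
send_rows(plan=[{"linear": [0, -0.9, 0], "roll": 0}, {"linear": [0, -0.9, 0], "roll": 0}, {"linear": [0, -0.9, 0], "roll": 0}, {"linear": [0, -0.9, 0], "roll": 0}, {"linear": [0, -0.9, 0], "roll": 0}])

```text
t: 29.08
tcp_pos: [0.4988, -0.2422, 0.3103]
tool_rot: [-0.699, 0.105, -0.105, 0.699]
force: [-0.3, -0.4, -0.9]
finger_gap: 0.763
```

Run:
```python
from h import *
s=st();im=manip.snapshot("wrist");cv2.imwrite("pics/w16.png",im)
# view soap on the way: want soap near image centre: camera at tcp-0.07x, tilt
plan([(.54,-.036,.33,-8)],1)
```

```text
t 29.07 p [ 0.4988 -0.2422  0.3103] yaw -17.01 F [-0.32 -0.41 -0.91] gap 65.2
{"linear":[-0.1, -0.07, 0.87],"roll":-0.19}, {"linear":[-0.08, -0.06, 0.88],"roll":-0.19}, {"linear":[-0.06, -0.07, 0.88],"roll":-0.19}, {"linear":[-0.04, -0.06, 0.88],"roll":-0.19}, {"linear":[-0.03, -0.07, 0.88],"roll":-0.19}, 
{"linear":[-0.01, -0.06, 0.88],"roll":-0.18}, {"linear":[0.01, -0.07, 0.88],"roll":-0.19}, {"linear":[0.03, -0.06, 0.88],"roll":-0.18}, 
 8
```

View pics/w16.png

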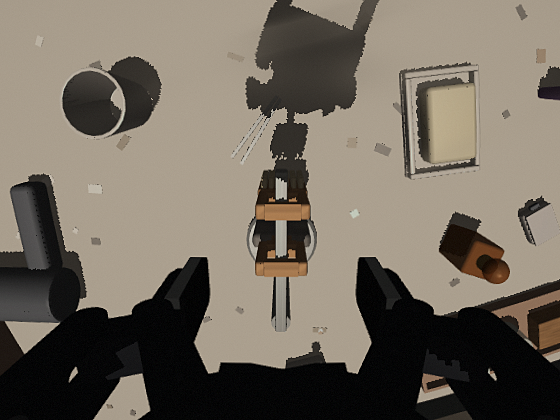

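Emit:
send_rows(plan=[{"linear": [-0.1, -0.07, 0.87], "roll": -0.19}, {"linear": [-0.08, -0.07, 0.88], "roll": -0.19}, {"linear": [-0.06, -0.07, 0.88], "roll": -0.19}, {"linear": [-0.04, -0.07, 0.88], "roll": -0.19}, {"linear": [-0.03, -0.07, 0.88], "roll": -0.19}])

```text
t: 29.75
tcp_pos: [0.5234, -0.1116, 0.3196]
tool_rot: [-0.704, 0.07, -0.069, 0.704]
force: [0.6, 0.1, -0.0]
finger_gap: 0.757
```

Emit:
send_rows(plan=[{"linear": [0, -0.06, 0.88], "roll": -0.19}, {"linear": [0, -0.06, 0.88], "roll": -0.19}, {"linear": [0.03, -0.06, 0.88], "roll": -0.19}, {"linear": [0, 0, 0], "roll": 0}, {"linear": [0, 0, 0], "roll": 0}])

```text
t: 30.38
tcp_pos: [0.5381, -0.035, 0.3251]
tool_rot: [0.706, -0.049, 0.048, -0.705]
force: [0.2, 0.7, 0.5]
finger_gap: 0.764
```

Run:
```python
from h import *
s=st();im=manip.snapshot("wrist");cv2.imwrite("pics/w17.png",im)
for q in ["soap","dish"]:print(q,[(np.round(d["extent"]).tolist(),round(d["p"],2)) for d in manip.look_for("wrist",q)][:4])
cv2.imwrite("pics/w17b.png",cv2.resize(im[100:300,180:380],(600,600),interpolation=cv2.INTER_CUBIC))
import pickle;pickle.dump(s,open("s17.pkl","wb"))
```

```text
t 30.38 p [ 0.5381 -0.035   0.3251] yaw -7.89 F [0.16 0.67 0.48] gap 65.2
soap [([514.0, 191.0, 556.0, 238.0], 0.7), ([252.0, 101.0, 304.0, 176.0], 0.62)]
dish [([241.0, 82.0, 318.0, 191.0], 0.96)]
```

View pics/w17b.png

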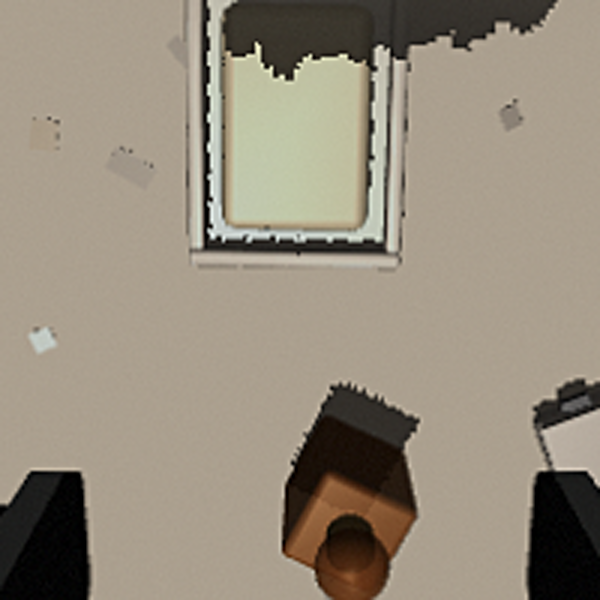

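Run:
```python
from h import *
import pickle
C=cal("wrist",pickle.load(open("s17.pkl","rb")))
g=lambda x,y:(x/3+180,y/3+100)
P=[onz(C,g(*p),.046) for p in[(225,3),(374,3),(366,229),(225,229)]]
for p in P:print(p)
print(np.mean(P,axis=0))
D=[onz(C,g(*p),.022) for p in[(192,264),(400,262)]]
print(D)
m=lambda u,v:np.degrees(np.arctan2(*(v-u)[[1,0]]))
print("long",m(P[0],P[3]),m(P[1],P[2]),"short",m(P[0],P[1])-90,m(P[3],P[2])-90,m(*D)-90)
print([np.linalg.norm(P[i]-P[(i+1)%4]) for i in range(4)])
s=st()
plan([(.57,.16,.32,9.9),(.5985,.2332,.26,9.9)])
```

```text
[ 0.45206787 -0.05489884  0.046     ]
[0.45997972 0.0022356  0.046     ]
[ 0.5477519  -0.01179443  0.046     ]
[ 0.53988791 -0.06872146  0.046     ]
[ 0.49992185 -0.03329478  0.046     ]
[array([ 0.55727321, -0.08793985,  0.022     ]), array([0.56877011, 0.00184651, 0.022     ])]
long -8.944808233193388 -9.081669330789477 short -7.884053357115221 -7.865150244206191 -7.296864473060211
[np.float64(0.057679639694530035), np.float64(0.08888643241987626), np.float64(0.05746763673112875), np.float64(0.08890121061413343)]
t 30.52 p [ 0.5382 -0.0355  0.3252] yaw -7.96 F [-0.17  1.19 -0.62] gap 65.0
{"linear":[0.02, 0.02, 0.94],"roll":-0.43}, {"linear":[0.06, 0.03, 0.94],"roll":-0.42}, {"linear":[0.11, 0.02, 0.94],"roll":-0.43}, {"linear":[0.15, 0.03, 0.93],"roll":-0.42}, {"linear":[0.19, 0.02, 0.93],"roll":-0.43}, 
{"linear":[0.23, 0.03, 0.91],"roll":-0.42}, {"linear":[0.26, 0.02, 0.91],"roll":-0.43}, {"linear":[0.45, 0.67, 0.75],"roll":0.0}, {"linear":[0.45, 0.67, 0.74],"roll":0.0}, {"linear":[0.46, 0.66, 0.75],"roll":0.0}, 
 10
```

Emit:
send_rows(plan=[{"linear": [0.02, 0.02, 0.94], "roll": -0.43}, {"linear": [0.06, 0.02, 0.94], "roll": -0.42}, {"linear": [0.11, 0.02, 0.94], "roll": -0.43}, {"linear": [0.15, 0.02, 0.93], "roll": -0.42}, {"linear": [0.19, 0.02, 0.93], "roll": -0.43}])

```text
t: 31.15
tcp_pos: [0.5613, 0.105, 0.3223]
tool_rot: [0.707, 0.03, -0.03, -0.706]
force: [0.4, -0.8, -0.7]
finger_gap: 0.763
```

Emit:
send_rows(plan=[{"linear": [0.23, 0.03, 0.91], "roll": -0.42}, {"linear": [0.26, 0.02, 0.91], "roll": -0.43}, {"linear": [0.45, 0.67, 0.75], "roll": 0}, {"linear": [0.45, 0.67, 0.74], "roll": 0}, {"linear": [0.46, 0.67, 0.75], "roll": 0}])

```text
t: 31.78
tcp_pos: [0.599, 0.234, 0.2599]
tool_rot: [0.705, 0.061, -0.061, -0.704]
force: [0.2, -0.2, -0.2]
finger_gap: 0.762
```

Run:
```python
from h import *
s=st();im=manip.snapshot("wrist");cv2.imwrite("pics/w18.png",cv2.resize(im[150:390,150:420],None,fx=2.4,fy=2.4))
C=cal("wrist");print(s["q"]);print((proj(C,(.5985,.2328,.208))-[150,150])*2.4)
plan([(.5985,.2332,.174,9.9,.75)])
```

```text
t 31.77 p [0.599  0.234  0.2599] yaw 9.91 F [ 0.17 -0.24 -0.25] gap 65.1
[ 1.99116595e-01  5.31686617e-01  1.36178022e+00 -2.28373185e-04
  1.24802892e+00 -1.54462734e+00]
[297.93989855 209.92353339]
{"linear":[-0.01, 0.69, -0.03],"roll":0.0}, {"linear":[0.0, 0.69, -0.03],"roll":0.01}, {"linear":[-0.01, 0.69, -0.03],"roll":0.0}, {"linear":[0.0, 0.69, -0.03],"roll":0.01}, 
 4
```

View pics/w18.png

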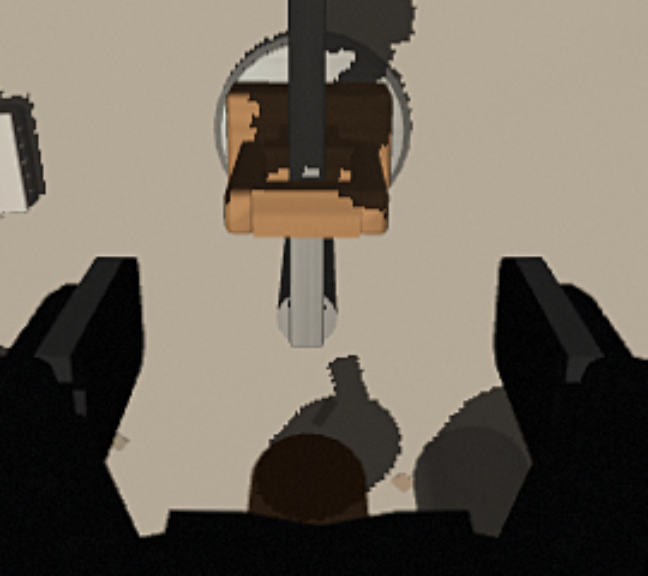

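Emit:
send_rows(plan=[{"linear": [0, 0.7, 0], "roll": 0}, {"linear": [0, 0.7, 0], "roll": 0}, {"linear": [0, 0.7, 0], "roll": 0}, {"linear": [0, 0.74, 0], "roll": 0}, {"linear": [0, 0, 0], "roll": 0}])

```text
t: 32.45
tcp_pos: [0.5972, 0.2329, 0.1735]
tool_rot: [0.705, 0.059, -0.063, -0.704]
force: [0.5, 0.3, 0.7]
finger_gap: 0.761
```

Emit:
send_rows(plan=[{"linear": [0, 0, 0], "roll": 0}, {"linear": [0, 0, 0], "roll": 0}, {"linear": [0, 0, 0], "roll": 0}, {"linear": [0, 0, 0], "roll": 0}, {"linear": [0, 0, 0], "roll": 0}], claw=30, force=60)

```text
t: 33.08
tcp_pos: [0.5994, 0.234, 0.1768]
tool_rot: [0.705, 0.063, -0.061, -0.704]
force: [-0.0, -1.6, 5.6]
finger_gap: 0.462
```

Emit:
send_rows(plan=[{"linear": [0, -0.12, 0], "roll": 0}, {"linear": [0, -0.12, 0], "roll": 0}, {"linear": [0, -0.12, 0], "roll": 0}, {"linear": [0, -0.14, 0], "roll": 0}, {"linear": [0, 0, 0], "roll": 0}])

```text
t: 33.7
tcp_pos: [0.5986, 0.2343, 0.1908]
tool_rot: [-0.704, -0.062, 0.061, 0.704]
force: [-0.8, 0.7, -1.2]
finger_gap: 0.461
```

Run:
```python
from h import *
s=st();im=manip.snapshot("wrist");cv2.imwrite("pics/w19.png",cv2.resize(im[180:380,150:420],None,fx=2.5,fy=2.5))
```

```text
t 33.7 p [0.5986 0.2343 0.1908] yaw 9.99 F [-0.8   0.72 -1.16] gap 39.3
```

View pics/w19.png

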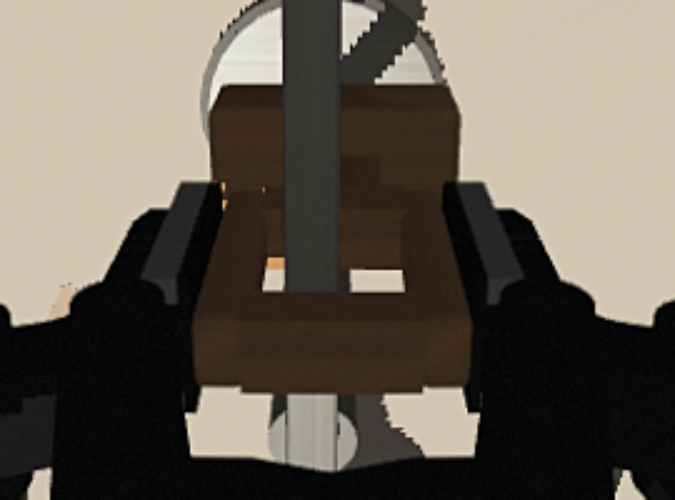

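Emit:
send_rows(plan=[{"linear": [0, -0.01, -0.1], "roll": 0}, {"linear": [-0.4, 0, 0], "roll": 0}, {"linear": [-0.6, 0, 0], "roll": 0}, {"linear": [-0.6, 0, 0], "roll": 0}, {"linear": [-0.4, 0, 0], "roll": 0}])

```text
t: 34.38
tcp_pos: [0.538, 0.2205, 0.1906]
tool_rot: [0.704, 0.061, -0.062, -0.704]
force: [0.0, 0.4, -1.2]
finger_gap: 0.457
```

Run:
```python
from h import *
s=st();im=manip.snapshot("wrist");cv2.imwrite("pics/w20.png",cv2.resize(im[180:380,150:420],None,fx=2.5,fy=2.5))
```

```text
t 34.38 p [0.538  0.2205 0.1906] yaw 9.99 F [ 0.    0.42 -1.21] gap 39.1
```

View pics/w20.png

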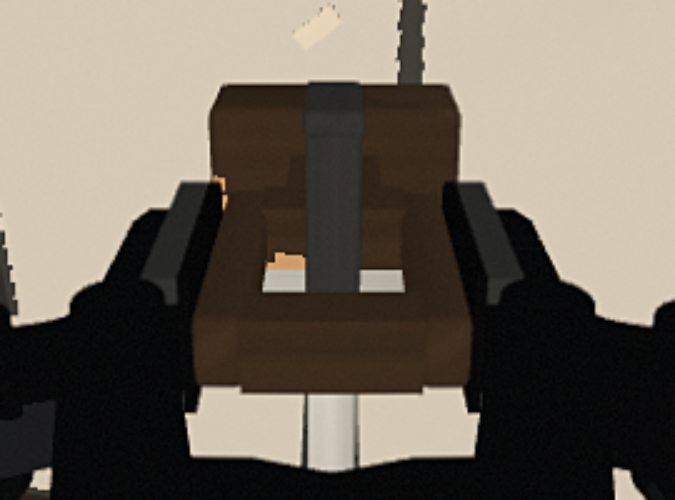

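Emit:
send_rows(plan=[{"linear": [-0.5, 0, 0], "roll": 0}, {"linear": [-0.6, 0, 0], "roll": 0}, {"linear": [-0.6, 0, 0], "roll": 0}, {"linear": [-0.6, 0, 0], "roll": 0}, {"linear": [-0.2, 0, 0], "roll": 0}])

```text
t: 35.05
tcp_pos: [0.4646, 0.2076, 0.1907]
tool_rot: [0.704, 0.061, -0.062, -0.704]
force: [-0.3, -0.6, -2.5]
finger_gap: 0.458
```

Run:
```python
from h import *
s=st()
plan([(.46,.19,.27,3),(.50,-.034,.24,-98.5),(.50,-.034,.13,-98.5,.8)])
```

```text
t 35.05 p [0.4646 0.2076 0.1907] yaw 9.99 F [-0.25 -0.62 -2.45] gap 39.1
{"linear":[-0.08, -0.88, -0.18],"roll":0.39}, {"linear":[-0.08, -0.88, -0.19],"roll":0.39}, {"linear":[-0.07, -0.88, -0.19],"roll":0.39}, {"linear":[0.06, 0.06, -0.44],"roll":0.99}, {"linear":[0.1, 0.06, -0.43],"roll":1.0}, 
{"linear":[0.15, 0.06, -0.42],"roll":0.99}, {"linear":[0.19, 0.06, -0.41],"roll":1.0}, {"linear":[0.23, 0.06, -0.38],"roll":0.99}, {"linear":[0.27, 0.06, -0.36],"roll":1.0}, {"linear":[0.3, 0.06, -0.33],"roll":0.99}, 
{"linear":[0.34, 0.06, -0.29],"roll":1.0}, {"linear":[0.36, 0.06, -0.26],"roll":0.99}, {"linear":[0.39, 0.06, -0.22],"roll":1.0}, {"linear":[0.41, 0.06, -0.18],"roll":0.99}, {"linear":[0.43, 0.06, -0.13],"roll":1.0}, 
{"linear":[0.44, 0.06, -0.09],"roll":0.99}, {"linear":[0.44, 0.05, -0.04],"roll":1.0}, {"linear":[0.45, 0.06, 0.01],"roll":0.99}, {"linear":[0.44, 0.05, 0.05],"roll":1.0}, {"linear":[0.43, 0.06, 0.1],"roll":0.99}, 
{"linear":[0.0, 0.73, 0.0],"roll":0.0}, {"linear":[0.0, 0.73, 0.0],"roll":0.0}, {"linear":[0.0, 0.73, 0.0],"roll":0.0}, {"linear":[0.0, 0.74, 0.0],"roll":0.0}, {"linear":[0.0, 0.73, 0.0],"roll":0.0}, 
 25
```

Emit:
send_rows(plan=[{"linear": [-0.08, -0.88, -0.18], "roll": 0.39}, {"linear": [-0.08, -0.88, -0.19], "roll": 0.39}, {"linear": [-0.07, -0.88, -0.19], "roll": 0.39}, {"linear": [0.06, 0.06, -0.44], "roll": 0.99}, {"linear": [0.1, 0.06, -0.43], "roll": 1}])

```text
t: 35.67
tcp_pos: [0.467, 0.1638, 0.2671]
tool_rot: [-0.705, 0.056, -0.057, 0.705]
force: [0.2, -0.2, -1.7]
finger_gap: 0.462
```

Emit:
send_rows(plan=[{"linear": [0.15, 0.06, -0.42], "roll": 0.99}, {"linear": [0.19, 0.06, -0.41], "roll": 1}, {"linear": [0.23, 0.06, -0.38], "roll": 0.99}, {"linear": [0.27, 0.06, -0.36], "roll": 1}, {"linear": [0.3, 0.06, -0.33], "roll": 0.99}])

```text
t: 36.3
tcp_pos: [0.4786, 0.0975, 0.2574]
tool_rot: [-0.666, 0.236, -0.236, 0.667]
force: [-0.1, -0.3, -1.7]
finger_gap: 0.463
```

Emit:
send_rows(plan=[{"linear": [0.34, 0.06, -0.29], "roll": 1}, {"linear": [0.36, 0.06, -0.26], "roll": 0.99}, {"linear": [0.39, 0.06, -0.22], "roll": 1}, {"linear": [0.41, 0.06, -0.18], "roll": 0.99}, {"linear": [0.43, 0.06, -0.13], "roll": 1}])

```text
t: 36.92
tcp_pos: [0.4902, 0.0313, 0.2484]
tool_rot: [-0.583, 0.4, -0.4, 0.583]
force: [0.9, 0.1, -2.2]
finger_gap: 0.462
```

Emit:
send_rows(plan=[{"linear": [0.44, 0.06, -0.09], "roll": 0.99}, {"linear": [0.44, 0.06, -0.04], "roll": 1}, {"linear": [0.45, 0.06, 0.01], "roll": 0.99}, {"linear": [0.44, 0.06, 0.05], "roll": 1}, {"linear": [0.43, 0.06, 0.1], "roll": 0.99}])

```text
t: 37.55
tcp_pos: [0.502, -0.0345, 0.2394]
tool_rot: [0.46, -0.536, 0.537, -0.461]
force: [-0.5, -0.6, -0.9]
finger_gap: 0.458
```

Run:
```python
from h import *
s=st();im=manip.snapshot("wrist");cv2.imwrite("pics/w21.png",im)
plan([(.50,-.034,.13,-98.5,.8)])
C=cal("wrist");print(proj(C,(.5,-.034,.046)),[s["q"][5]])
```

```text
t 37.55 p [ 0.502  -0.0345  0.2394] yaw -98.7 F [-0.46 -0.63 -0.94] gap 39.1
{"linear":[-0.01, 0.73, -0.02],"roll":-0.01}, {"linear":[-0.01, 0.73, -0.02],"roll":-0.01}, {"linear":[-0.01, 0.73, -0.02],"roll":-0.01}, {"linear":[-0.01, 0.73, -0.02],"roll":-0.01}, {"linear":[-0.01, 0.72, -0.02],"roll":-0.02}, 
 5
[279.77551944 183.68715893] [np.float64(-0.1391335516474367)]
```

View pics/w21.png

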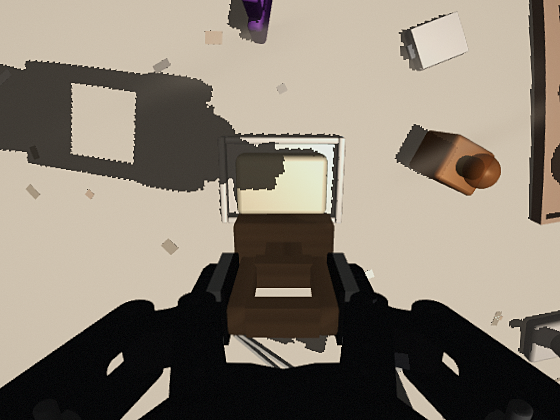

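Emit:
send_rows(plan=[{"linear": [-0.01, 0.73, 0], "roll": 0}, {"linear": [-0.01, 0.73, 0], "roll": 0}, {"linear": [0, 0.73, 0], "roll": 0}, {"linear": [0, 0.73, 0], "roll": 0}, {"linear": [0, 0.6, 0], "roll": 0}])

```text
t: 38.22
tcp_pos: [0.5019, -0.0331, 0.1331]
tool_rot: [0.462, -0.535, 0.536, -0.462]
force: [-0.1, 0.4, -1.5]
finger_gap: 0.463
```

Emit:
send_rows(plan=[{"linear": [0, 0, 0], "roll": 0}, {"linear": [0, 0, 0], "roll": 0}, {"linear": [0, 0, 0], "roll": 0}, {"linear": [0, 0, 0], "roll": 0}, {"linear": [0, 0, 0], "roll": 0}])

```text
t: 38.85
tcp_pos: [0.5016, -0.0332, 0.1341]
tool_rot: [0.461, -0.535, 0.536, -0.462]
force: [-0.1, -1.0, -0.6]
finger_gap: 0.461
```

Run:
```python
from h import *
s=st();im=manip.snapshot("wrist");cv2.imwrite("pics/w22.png",cv2.resize(im[140:340,170:390],(660,600),interpolation=cv2.INTER_CUBIC))
sc=manip.snapshot("scene");cv2.imwrite("pics/sc22.png",cv2.resize(sc[180:280,220:320],(600,600),interpolation=cv2.INTER_CUBIC))
A=np.radians(-8.5);X=np.array([np.cos(A),np.sin(A),0]);Y=np.array([-np.sin(A),np.cos(A),0])
C=cal("wrist");c=np.array([.502,-.034,.046])
for a,b in((-45,30),(45,30),(-45,-30),(45,-30),(0,0)):print(a,b,np.round((proj(C,c+a/1e3*X+b/1e3*Y)-[170,140])*3))
```

```text
t 38.85 p [ 0.5016 -0.0332  0.1341] yaw -98.49 F [-0.07 -1.04 -0.57] gap 39.4
-45 30 [139. 106.]
45 30 [547. 107.]
-45 -30 [152. 358.]
45 -30 [533. 358.]
0 0 [343. 237.]
```

View pics/w22.png

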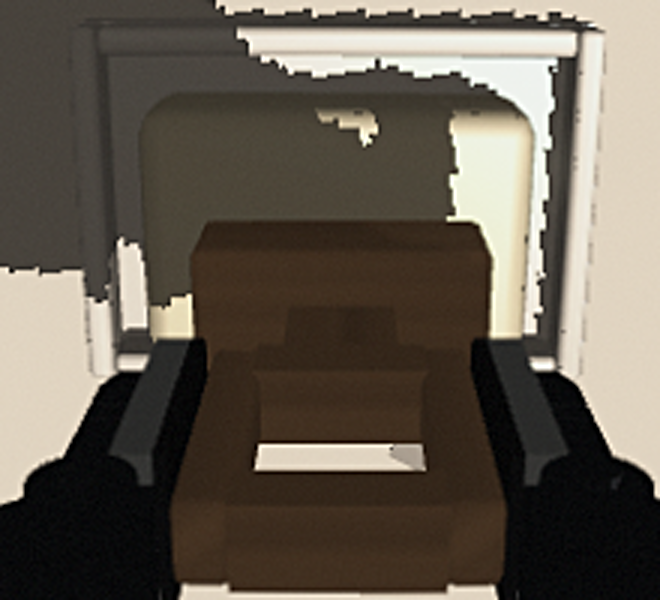

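View pics/sc22.png

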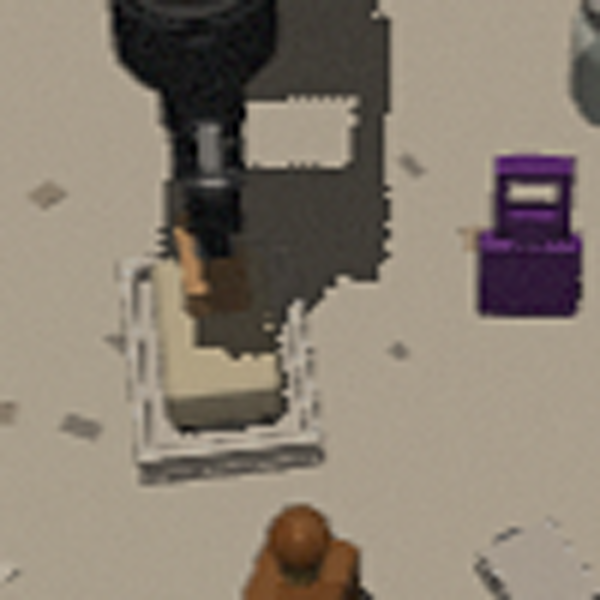

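Emit:
send_rows(plan=[{"linear": [0.02, 0.4, 0], "roll": 0}, {"linear": [0, 0.4, 0], "roll": 0}, {"linear": [0, 0.3, 0], "roll": 0}, {"linear": [0, 0, 0], "roll": 0}, {"linear": [0, 0, 0], "roll": 0}])

```text
t: 39.58
tcp_pos: [0.5014, -0.0338, 0.1006]
tool_rot: [-0.462, 0.536, -0.536, 0.462]
force: [0.5, 0.3, -2.0]
finger_gap: 0.462
```

Emit:
send_rows(plan=[{"linear": [0, 0.03, 0], "roll": 0}, {"linear": [0, 0.02, 0], "roll": 0}, {"linear": [0, 0.02, 0], "roll": 0}, {"linear": [0, 0, 0], "roll": 0}, {"linear": [0, 0, 0], "roll": 0}])

```text
t: 40.2
tcp_pos: [0.5014, -0.0338, 0.0987]
tool_rot: [0.462, -0.536, 0.536, -0.462]
force: [-0.0, -0.4, -0.9]
finger_gap: 0.46
```

Emit:
send_rows(plan=[{"linear": [0, 0.02, 0], "roll": 0}, {"linear": [0, 0.01, 0], "roll": 0}, {"linear": [0, 0.01, 0], "roll": 0}, {"linear": [0, 0, 0], "roll": 0}, {"linear": [0, 0, 0], "roll": 0}])

```text
t: 40.83
tcp_pos: [0.5013, -0.0337, 0.0974]
tool_rot: [-0.462, 0.536, -0.536, 0.462]
force: [-0.2, 0.7, -0.6]
finger_gap: 0.462
```

Emit:
send_rows(plan=[{"linear": [0, 0.02, 0], "roll": 0}, {"linear": [0, 0.01, 0], "roll": 0}, {"linear": [0, 0, 0], "roll": 0}, {"linear": [0, 0, 0], "roll": 0}, {"linear": [0, 0, 0], "roll": 0}])

```text
t: 41.45
tcp_pos: [0.5014, -0.0338, 0.0966]
tool_rot: [0.462, -0.536, 0.536, -0.462]
force: [0.7, -0.4, -0.1]
finger_gap: 0.461
```

Emit:
send_rows(plan=[{"linear": [0, 0.02, 0], "roll": 0}, {"linear": [0, 0.01, 0], "roll": 0}, {"linear": [0, 0, 0], "roll": 0}, {"linear": [0, 0, 0], "roll": 0}, {"linear": [0, 0, 0], "roll": 0}])

```text
t: 42.08
tcp_pos: [0.5014, -0.0338, 0.0958]
tool_rot: [0.462, -0.536, 0.536, -0.462]
force: [-0.5, 1.5, 3.9]
finger_gap: 0.466
```

Emit:
send_rows(plan=[{"linear": [0, 0.02, 0], "roll": 0}, {"linear": [0, 0.01, 0], "roll": 0}, {"linear": [0, 0, 0], "roll": 0}, {"linear": [0, 0, 0], "roll": 0}, {"linear": [0, 0, 0], "roll": 0}])

```text
t: 42.7
tcp_pos: [0.5014, -0.0338, 0.0952]
tool_rot: [0.462, -0.536, 0.536, -0.462]
force: [0.1, 0.6, 7.3]
finger_gap: 0.458
```

Emit:
send_rows(plan=[{"linear": [0, 0.02, 0], "roll": 0}, {"linear": [0, 0.01, 0], "roll": 0}, {"linear": [0, 0, 0], "roll": 0}, {"linear": [0, 0, 0], "roll": 0}, {"linear": [0, 0, 0], "roll": 0}])

```text
t: 43.32
tcp_pos: [0.5015, -0.0338, 0.0946]
tool_rot: [0.462, -0.535, 0.536, -0.462]
force: [-1.6, 1.0, 9.9]
finger_gap: 0.462
```

Emit:
send_rows(plan=[{"linear": [0, 0, 0], "roll": 0}, {"linear": [0, 0, 0], "roll": 0}, {"linear": [0, 0, 0], "roll": 0}, {"linear": [0, 0, 0], "roll": 0}, {"linear": [0, 0, 0], "roll": 0}])

```text
t: 43.95
tcp_pos: [0.5014, -0.0338, 0.0946]
tool_rot: [0.462, -0.535, 0.536, -0.462]
force: [-1.3, 0.3, 11.3]
finger_gap: 0.46
```

Emit:
send_rows(plan=[{"linear": [0, 0, 0], "roll": 0}, {"linear": [0, 0, 0], "roll": 0}, {"linear": [0, 0, 0], "roll": 0}, {"linear": [0, 0, 0], "roll": 0}, {"linear": [0, 0, 0], "roll": 0}])

```text
t: 44.58
tcp_pos: [0.5014, -0.0337, 0.0946]
tool_rot: [0.462, -0.536, 0.536, -0.462]
force: [-0.9, 0.8, 10.9]
finger_gap: 0.461
```

Emit:
send_rows(plan=[{"linear": [0, -0.03, 0], "roll": 0}, {"linear": [0, -0.03, 0], "roll": 0}, {"linear": [0, -0.02, 0], "roll": 0}, {"linear": [0, 0, 0], "roll": 0}, {"linear": [0, 0, 0], "roll": 0}])

```text
t: 45.2
tcp_pos: [0.5014, -0.0338, 0.0961]
tool_rot: [0.462, -0.536, 0.536, -0.462]
force: [0.2, 1.0, 3.6]
finger_gap: 0.46
```

Emit:
send_rows(plan=[{"linear": [0, -0.03, 0], "roll": 0}, {"linear": [0, 0, 0], "roll": 0}, {"linear": [0, 0, 0], "roll": 0}, {"linear": [0, 0, 0], "roll": 0}, {"linear": [0, 0, 0], "roll": 0}])

```text
t: 45.82
tcp_pos: [0.5011, -0.0337, 0.097]
tool_rot: [-0.462, 0.536, -0.535, 0.461]
force: [-0.2, -0.3, -1.4]
finger_gap: 0.459
```

Emit:
send_rows(plan=[{"linear": [0, 0, 0], "roll": 0}, {"linear": [0, 0, 0], "roll": 0}, {"linear": [0, 0, 0], "roll": 0}, {"linear": [0, 0, 0], "roll": 0}, {"linear": [0, 0, 0], "roll": 0}], claw=65)

```text
t: 46.45
tcp_pos: [0.5014, -0.0338, 0.0971]
tool_rot: [0.462, -0.536, 0.536, -0.462]
force: [0.4, -0.1, -0.8]
finger_gap: 0.764
```

Emit:
send_rows(plan=[{"linear": [0, -0.3, 0], "roll": 0}, {"linear": [0, -0.8, 0], "roll": 0}, {"linear": [0, -0.9, 0], "roll": 0}, {"linear": [0, -0.9, 0], "roll": 0}, {"linear": [0, -0.9, 0], "roll": 0}])

```text
t: 47.08
tcp_pos: [0.5012, -0.0337, 0.2126]
tool_rot: [0.462, -0.535, 0.536, -0.462]
force: [-0.2, 0.0, 0.0]
finger_gap: 0.759
```

Emit:
send_rows(plan=[{"linear": [0.7, -0.5, 0], "roll": 0}, {"linear": [0.7, -0.5, 0], "roll": 0}, {"linear": [0, 0, 0], "roll": 0}, {"linear": [0, 0, 0], "roll": 0}, {"linear": [0, 0, 0], "roll": 0}])

```text
t: 47.7
tcp_pos: [0.4946, -0.0744, 0.2404]
tool_rot: [-0.462, 0.536, -0.535, 0.462]
force: [0.4, 0.1, 0.5]
finger_gap: 0.759
```

Run:
```python
from h import *
s=st();im=manip.snapshot("wrist");cv2.imwrite("pics/w23.png",im)
sc=manip.snapshot("scene");cv2.imwrite("pics/sc23.png",cv2.resize(sc[150:330,90:410],(800,450),interpolation=cv2.INTER_CUBIC))
```

```text
t 47.7 p [ 0.4946 -0.0744  0.2404] yaw -98.45 F [0.39 0.09 0.5 ] gap 64.8
```

View pics/w23.png

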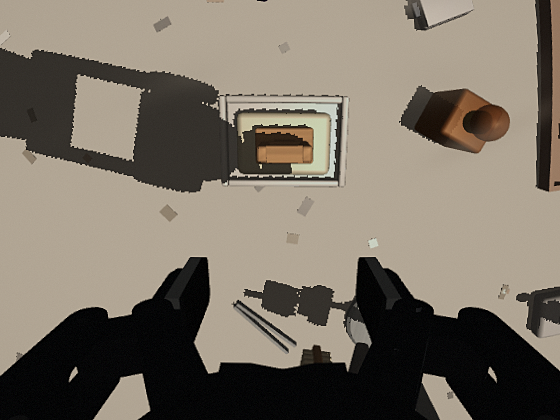

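View pics/sc23.png

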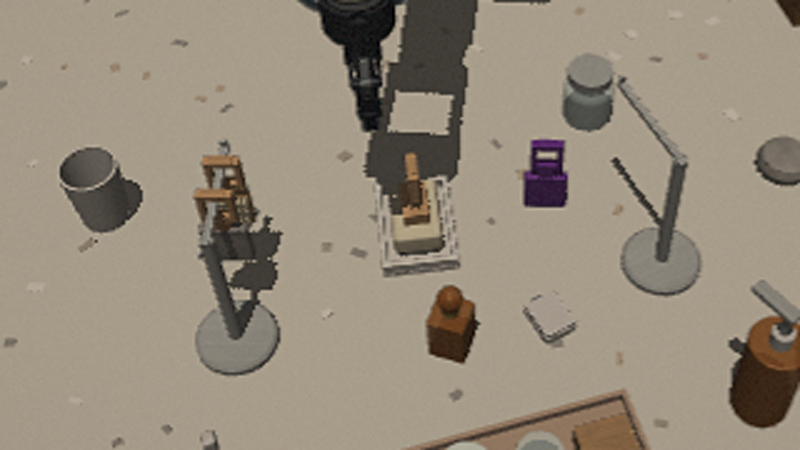

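Run:
```python
from h import *
s=st();C=cal("wrist");im=cv2.imread("pics/w23.png");cv2.imwrite("pics/w23b.png",cv2.resize(im[85:195,210:360],(800,587),interpolation=cv2.INTER_CUBIC))
A=np.radians(-8.5);X=np.array([np.cos(A),np.sin(A),0]);Y=np.array([-np.sin(A),np.cos(A),0])
for nm,hx,hy,z in(("soap",45,30,.046),("block top",26,16,.066),("handle top",20,6,.128)):
  for a,b in((-1,1),(1,1),(1,-1),(-1,-1)):print(nm,np.round((proj(C,np.array([.5014,-.0338,z])+a*hx/1e3*X+b*hy/1e3*Y)-[210,85])*5.333))
```

```text
t 47.8 p [ 0.4948 -0.0745  0.2405] yaw -98.45 F [ 0.22 -0.31  0.84] gap 65.2
soap [137. 136.]
soap [653. 137.]
soap [641. 476.]
soap [148. 475.]
block top [238. 222.]
block top [552. 222.]
block top [548. 414.]
block top [242. 414.]
handle top [247. 317.]
handle top [546. 318.]
handle top [544. 407.]
handle top [249. 406.]
```

View pics/w23b.png

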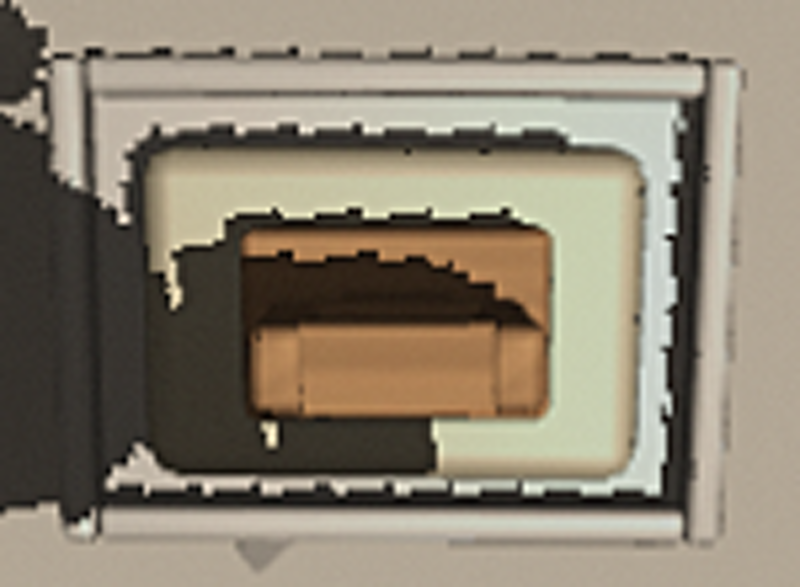

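Run:
```python
from h import *
print(manip.sign_off());st()
```

```text
the job is handed in; nothing more can be done
None
the job is handed in; nothing more can be done
```

The job is done and handed in at about 48 s of the 72 s allowed.

- **Brush and file:** both hang on the spare hook, the file inside and the brush outside, about 43 mm apart by my release positions. The scene picture taken just before hand-in shows both hanging there and the crowded hook empty.
- **Stamp:** it stands alone in the middle of the soap bar with its long side along the bar. In the last wrist picture it is within about 1 mm of centre and square to the bar.
- **Press:** the force sensor read 9.9 to 11.3 N over about 1.25 s. Adding the stamp's own weight of about 1.6 N, that is roughly 11.5 to 13 N on the soap. No reading I took came near 20 N, but force is only read at the end of each move call, so peaks between readings were not seen.
- **Other things on the ledge:** I touched none of them, the purple look-alike included, and they look unmoved in the last scene picture. I checked this by eye and did not measure it.

Camera estimates disagreed by 2 to 4 mm in places (the soap centre and the stamp's sideways position on its hook). I corrected both from later wrist pictures, and no check failed.

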